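Grade dryer shafts through the hole gauge

ROBOT

A 7-joint arm with a two-finger parallel gripper is mounted at the origin on the work surface. World frame = base frame: x ahead of the robot, y to its left, z up, the work surface at z = 0. Lengths are in m, angles in rad, forces in N, time in s.
With the tool pointing down it reaches from about 0.4 to 0.925 m from the base axis. Payload 4.1 kg.
Tool frame: the origin (TCP) lies midway between the tips of the shut fingers; the grasp point (between the pads) lies 19 mm behind it; z points along the fingers, y is the direction in which the jaws open and shut (so a half turn about z gives the same grasp; the last joint's range is limited). The gripper opens to 85 mm and grips with 20 to 120 N. Pads are 22 mm wide; open, the fingers measure 114 mm over their backs; the gripper's body (76 mm by 85 mm) begins 54 mm behind the grasp point. The pads swing forward as they close: fully open they stand 13 mm farther back than shut.
Start: joints at [1.216, 0.398, 0.045, 1.537, -0.019, 1.207, -0.051], TCP at [0.164, -0.629, 0.231] pointing down, gripper open.
Joint ranges: [-2.82, 2.82], [-0.49, 2.23], [-1.37, 1.46], [0, 2.46], [-1.36, 4.5], [0.23, 2], [-2.94, 2.94]. Speed limits (rad/s): [2.57, 2.57, 3.14, 3.14, 3.14, 3.14, 3.14].

INTERFACE

Orientations are given as [roll, pitch, yaw] about the fixed x, y, z axes, in that order (R = Rz(yaw) Ry(pitch) Rx(roll)).
In Python, from rig import read_state, read_camera, job, find_in gives the robot as it stands.
- The arm moves only by the shell command python3 -m inch 'ROWS' [FORCE]. ROWS is JSON, a list of rows, each an object of numbers: "dx", "dy", "dz": the shift along the world's x, y, z in m; "roll": the turn about the world's z in rad; "hand": the closure, from 0 (fully open) to 1 (shut). In form: [{"dx": .., "dy": .., "dz": .., "roll": .., "hand": ..}, ...]. A call has 1 to 8 rows; each row shifts and turns the commanded pose from where the row before left it; what a row does not reach is not made up. A row lasts 1/12 s, in which the tool goes at most 41.7 mm and 7.16 degrees, less where a joint would pass 70% of its speed; a pose out of reach is approached as far as the arm can. A call with a gripper value outside its range is refused whole. The fingers move at their own pace and stop on an object; FORCE is the grip in N (left out, the last holds). Time passes only in rows, so rows that do not move let the fingers close. It gives the time, the measured TCP pose, the force and the opening at its end, in the units of the state.
- read_state(): the state, without advancing time (a new reading comes with each control period).
- read_camera(name): name is "scene" or "top" or "wrist"; returns a dict with "img" (400x640x3 uint8, red, green, blue), "fx", "fy", "cx", "cy" (pixels), "world_from_camera" (4x4, takes a point from camera to world coordinates). Camera axes: x right, y down, z forward; pixel columns grow to the right and rows downward; lengths in m; the calibration is good to about 2 mm. A picture is of the moment at which its call begins. There is no depth.
- job.finish_job(): hands the job in, once; it reports no verdict.
Trained networks look in the newest picture that a camera, given by its name, has taken for a name from the list of things; names that differ only in an ending like _2 or _b are one class to them, and where a whole thing is asked for, a point or a joint stands for the part that bears it (a point fixed in the world has none). Each returns a list of dicts, best first, with "p" (0 to 1); they miss things now and then, are a little off and sometimes report something else, mostly with a low value. They report only what shows in the picture. A call takes as long as a camera call.
- find_in(camera, target): "box" ([left, top, width, height] as shares, 0 to 1, of the picture: columns of its width, rows of its height, round what is visible of it).
The state is a dict: "time": time; "qpos": joint angles; "qd": joint speeds; "tau": joint torques, N m; "position": TCP position; "ee_rot": TCP orientation; "contact_force": force on the tool from outside, world axes, zero at the start; "wrist_torque": the same for the moment, N m; "gripper_width": finger opening in m.
Only numpy, scipy, OpenCV 4.12 (cv2) and the standard library are available. Lean on these libraries where they do the work, as an engineer would, in place of code of your own. Each camera call takes 0.05 s, during which the arm holds its last target. There are 200 camera calls.

TASK

First clear the gauge plate: lay the spanner that is on it on the blue mat midway between the large and the small spanner, parallel with them, and set the roller that is on it down flat, in line and midway between the other two rollers. Then grade every steel shaft standing in the orange tray: step it down the holes of the gauge plate to find the smallest one it passes cleanly, and let it drop right through that hole into the chute below. Leave everything else where it is.

Things in the scene. Friction and masses are not known exactly. Their poses are not given: they have to be found in the camera images.
- gauge: Fixed grey steel shaft gauge, 230 by 230 mm. Its top is level, 150 mm above the counter: an aluminium hole plate, 12 mm thick, 120 mm (x) by 260 mm (y), and from 60 to 170 mm in x a clear lid flush with it. Origin on the counter under the middle of the row of four holes, which runs along y; x points away from the robot. What falls through a hole cannot be got out again.
- hole_28 (a point): Middle of the mouth, at the plate's upper face, of the round 30 mm hole for 28 mm shafts, first in the row, 84 mm to +y of the gauge's middle, the largest. It is 12 mm deep and opens into its own closed lane, 52 mm wide: a shaft let go in the hole drops clear, slides down a steep slick ramp and comes to rest in that lane.
- hole_24 (a point): Middle of the mouth, at the plate's upper face, of the round 26 mm hole for 24 mm shafts, second, 28 mm to +y. It is 12 mm deep and opens into its own closed lane, 52 mm wide: a shaft let go in the hole drops clear, slides down a steep slick ramp and comes to rest in that lane.
- hole_20 (a point): Middle of the mouth, at the plate's upper face, of the round 22 mm hole for 20 mm shafts, third, 28 mm to -y. It is 12 mm deep and opens into its own closed lane, 52 mm wide: a shaft let go in the hole drops clear, slides down a steep slick ramp and comes to rest in that lane.
- hole_16 (a point): Middle of the mouth, at the plate's upper face, of the round 18 mm hole for 16 mm shafts, last, 84 mm to -y, the smallest. It is 12 mm deep and opens into its own closed lane, 52 mm wide: a shaft let go in the hole drops clear, slides down a steep slick ramp and comes to rest in that lane.
- tray: Fixed orange plastic tray, 210 mm (x) by 170 mm (y), rim 14 mm high, floor 3 mm thick. Origin on the counter under its middle. The shafts stand in it in two rows 80 mm apart in y, 60 mm apart in x.
- shaft_a: One of up to six plain bright steel dryer shafts: 80 mm long round bar, ends broken by a 1.5 mm chamfer, unmarked; its diameter is 16, 20, 24 or 28 mm (not told which: find out; two may be alike). Stands on end in the tray at the start. Origin at the middle of its length on its axis, its z along the axis. None if it is not there this time.
- shaft_b: One of up to six plain bright steel dryer shafts: 80 mm long round bar, ends broken by a 1.5 mm chamfer, unmarked; its diameter is 16, 20, 24 or 28 mm (not told which: find out; two may be alike). Stands on end in the tray at the start. Origin at the middle of its length on its axis, its z along the axis. None if it is not there this time.
- shaft_c: One of up to six plain bright steel dryer shafts: 80 mm long round bar, ends broken by a 1.5 mm chamfer, unmarked; its diameter is 16, 20, 24 or 28 mm (not told which: find out; two may be alike). Stands on end in the tray at the start. Origin at the middle of its length on its axis, its z along the axis. None if it is not there this time.
- shaft_d: One of up to six plain bright steel dryer shafts: 80 mm long round bar, ends broken by a 1.5 mm chamfer, unmarked; its diameter is 16, 20, 24 or 28 mm (not told which: find out; two may be alike). Stands on end in the tray at the start. Origin at the middle of its length on its axis, its z along the axis. None if it is not there this time.
- shaft_e: One of up to six plain bright steel dryer shafts: 80 mm long round bar, ends broken by a 1.5 mm chamfer, unmarked; its diameter is 16, 20, 24 or 28 mm (not told which: find out; two may be alike). Stands on end in the tray at the start. Origin at the middle of its length on its axis, its z along the axis. None if it is not there this time.
- shaft_f: One of up to six plain bright steel dryer shafts: 80 mm long round bar, ends broken by a 1.5 mm chamfer, unmarked; its diameter is 16, 20, 24 or 28 mm (not told which: find out; two may be alike). Stands on end in the tray at the start. Origin at the middle of its length on its axis, its z along the axis. None if it is not there this time.
- spanner: The middle spanner of the set, steel, 155 mm long; lies across the holes on the gauge plate at the start, and has to be cleared away. Origin under the middle of its length, x along it (open jaw at +x, ring at -x). At the middle the shank is a bar 16 mm wide and 10 mm thick; ends up to 37 mm wide and 12 mm thick.
- spanner_large: Large spanner of the set, 195 mm long, lying on the mat; same axes. Jaw 38 mm wide, shank 16 mm wide, 10 mm thick.
- spanner_small: Small spanner of the set, 130 mm long, lying on the mat about 160 mm from the large one along its -y, nearly parallel; same axes. Jaw 35 mm wide, shank 16 mm wide, 10 mm thick; in all three the shank's plain part ends 40 mm short of either end.
- mat: Fixed blue rubber tool mat, 230 mm (x) by 220 mm (y), 3 mm thick. Origin on the counter under its middle. The spanners lie along its x.
- roller: Dryer drum roller, a black-tyred wheel 60 mm in diameter and 28 mm high, lying flat on the gauge plate at the start, to be cleared away. Origin at the centre of its underside, z up the axle.
- roller_near: Drum roller of the same kind lying flat on the counter, one end of the row of three; its y points at the other end. Origin at the centre of its underside.
- roller_far: Drum roller of the same kind at the other end of the row, 180 mm from the first; the gap between them is for the third.
- grease_tin: Bystander: red tin, 72 mm across, 50 mm high. Origin at its underside.
- mug: Bystander: blue mug, 78 mm across, 85 mm high. Origin at its underside.

How it is judged:
By the outcome, as a careful person would: the job done as asked, in the order asked, and still so for the second after the job is handed in, with the robot touching nothing.
Of shaft_a, shaft_b, shaft_c, shaft_d, shaft_e, shaft_f only 3 to 4 are there at a start; the rules pass over those that are not, and their reading is None.
At some moment in a run one of spanner, roller may be knocked a few centimetres aside while the robot is not near it.
It also fails if it takes over 210 s, if anything falls off the work surface, if the arm or the gripper's body presses on something with over 40 N, if the wrist force passes 120 N, or if a joint passes its speed limit or range.

## Working session

There is one attempt and no reset: what is moved stays moved. The work goes in short steps, Python scripts to look and compute and a shell command to move; the robot and the scene stay as the last step left them, time stands still between calls to the robot, and variables do not carry over. Pictures are saved under pics/ and viewed, about 12 in all and at most 16, crops included, and the job is handed in when it is done.

```bash
ls; mkdir -p pics
cat > h.py <<'E'
import numpy as np, cv2, sys
from rig import read_state, read_camera, job, find_in
def ray(c,u,v,z):
    T=np.array(c["world_from_camera"]);d=T[:3,:3]@np.array([(u-c["cx"])/c["fx"],(v-c["cy"])/c["fy"],1]);o=T[:3,3]
    return o+d*(z-o[2])/d[2]
def proj(c,p):
    T=np.linalg.inv(np.array(c["world_from_camera"]));q=T[:3,:3]@np.array(p)+T[:3,3]
    return np.array([c["fx"]*q[0]/q[2]+c["cx"],c["fy"]*q[1]/q[2]+c["cy"]])
def save(c,n,crop=None,s=1):
    im=c["img"][:,:,::-1]
    if crop: l,t,w,h=crop; im=im[t:t+h,l:l+w]
    cv2.imwrite("pics/"+n,cv2.resize(im,None,fx=s,fy=s,interpolation=cv2.INTER_CUBIC))
E
python3 - <<'E'
from h import *
s=read_state();print({k:np.round(v,3).tolist() for k,v in s.items()})
for n in("top","scene"):
    c=read_camera(n);save(c,n+"0.png",s=1.25);print(n,c["fx"],np.round(c["world_from_camera"],3).tolist())
    if n=="top":
      for t in["gauge","hole_28","hole_16","tray","shaft_a","spanner","mat","roller","grease_tin","mug"]:
        for r in find_in(n,t)[:5]:
            l,tt,w,h=r["box"];print(t,round(r["p"],2),np.round([l*640,tt*400,w*640,h*400],1), np.round(ray(c,(l+w/2)*640,(tt+h/2)*400,0.0)[:2],3),np.round(ray(c,(l+w/2)*640,(tt+h/2)*400,0.15)[:2],3))
E
```

```text
pics
{'time': 0.0, 'qpos': [1.216, 0.399, 0.045, 1.538, -0.019, 1.207, -0.051], 'qd': [-0.001, 0.001, -0.0, 0.0, 0.0, -0.001, -0.001], 'tau': [0.0, -47.512, 1.365, -25.422, 0.012, 0.01, -0.0], 'position': [0.164, -0.628, 0.23], 'ee_rot': [-3.14, 0.0, 0.256], 'contact_force': [-0.25, 1.715, 0.189], 'wrist_torque': [-0.045, -0.042, 0.026], 'gripper_width': 0.085}
top 469.4664485992695 [[-0.008, -0.996, 0.093, 0.455], [-1.0, 0.01, 0.015, -0.009], [-0.016, -0.093, -0.996, 1.487], [0.0, 0.0, 0.0, 1.0]]
gauge 0.86 [295.8 115.3  93.3  89.8] [ 0.74  -0.029] [ 0.711 -0.027]
hole_28 0.89 [296.8 114.9  93.2  87.3] [ 0.745 -0.032] [ 0.716 -0.03 ]
hole_28 0.48 [406.7 210.1   9.5  50.3] [ 0.498 -0.244] [ 0.494 -0.22 ]
hole_16 0.89 [296.8 114.9  93.2  87.3] [ 0.745 -0.032] [ 0.716 -0.03 ]
hole_16 0.48 [406.7 210.1   9.5  50.3] [ 0.498 -0.244] [ 0.494 -0.22 ]
tray 0.74 [403.6 201.3  75.   75.5] [ 0.485 -0.337] [ 0.482 -0.304]
shaft_a 0.58 [230.9 232.2  12.2   6.3] [0.502 0.308] [0.497 0.276]
shaft_a 0.54 [229.8 249.2  10.9   4.9] [0.451 0.313] [0.451 0.281]
shaft_a 0.53 [204.5 204.6  15.2  13.4] [0.58  0.389] [0.567 0.349]
shaft_a 0.5 [237.8 213.4   7.2   8.1] [0.559 0.295] [0.549 0.264]
spanner 0.72 [349.1 149.9  20.2  57.2] [ 0.68  -0.082] [ 0.657 -0.075]
mat 0.95 [403.5 199.6  77.4  78.2] [ 0.486 -0.34 ] [ 0.483 -0.307]
mat 0.21 [347.3 243.8  21.5  22. ] [ 0.438 -0.075] [ 0.44  -0.068]
roller 0.76 [301.5 160.4  21.8  23.2] [0.703 0.068] [0.678 0.06 ]
roller 0.37 [297.8 116.4  90.6  85. ] [ 0.744 -0.031] [ 0.715 -0.029]
grease_tin 0.65 [401.6 156.6  25.8  28.4] [ 0.703 -0.259] [ 0.678 -0.233]
grease_tin 0.5 [406.4 206.2  15.7  62.3] [ 0.491 -0.253] [ 0.487 -0.228]
mug 0.91 [241.7 159.7  29.3  29.5] [0.697 0.248] [0.673 0.222]
mug 0.7 [230.  232.   10.    4.7] [0.505 0.314] [0.5   0.282]
scene 453.99877658851733 [[-0.433, 0.657, -0.618, 1.304], [0.901, 0.317, -0.295, 0.35], [0.002, -0.684, -0.729, 1.017], [0.0, 0.0, 0.0, 1.0]]
```

View pics/top0.png

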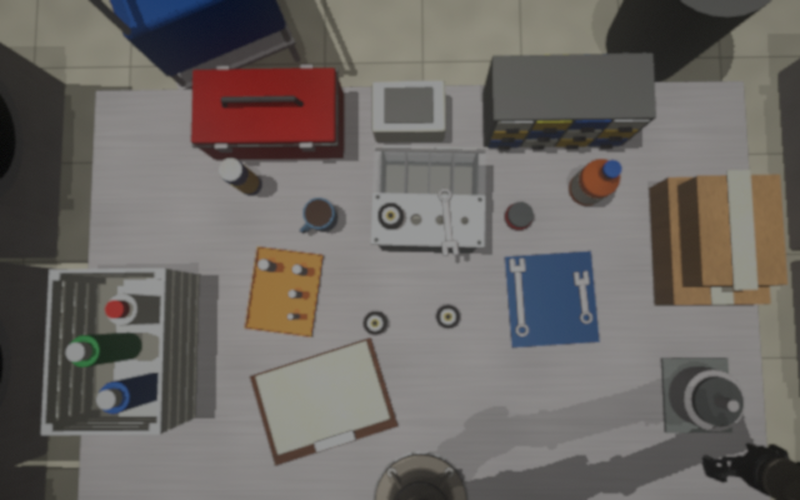

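View pics/scene0.png

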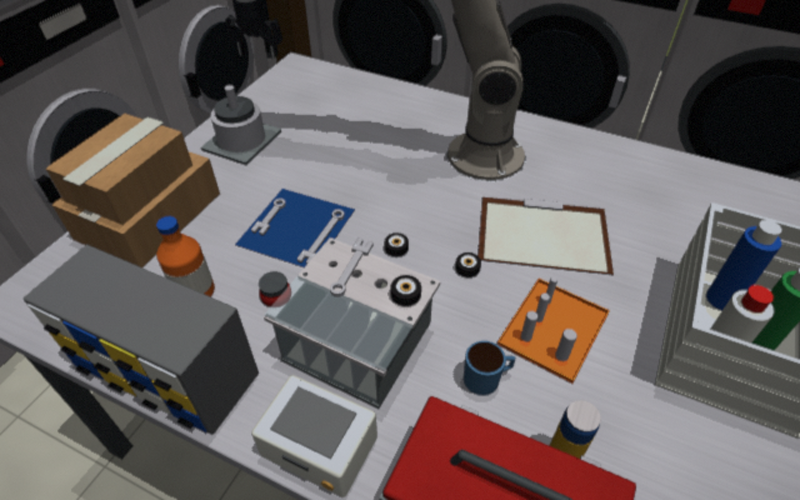

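The overview shows four shafts in the tray at about (265,265), (298,269), (293,294) and (292,316). The spanner at (447,222) has its jaw toward the robot, and the roller is at (390,215). The mat spanners have their jaws facing away. I'll go up and over to the mat for a closer look with the wrist camera.

```bash
python3 -m inch '[{"dz":0.04,"hand":0},{"dz":0.04},{"dz":0.04},{"dz":0.02,"dx":0.02,"dy":0.02},{"dx":0.027,"dy":0.03},{"dx":0.027,"dy":0.03},{"dx":0.027,"dy":0.03},{"dx":0.027,"dy":0.03}]'; python3 -m inch '[{"dx":0.027,"dy":0.03},{"dx":0.027,"dy":0.03},{"dx":0.027,"dy":0.03},{"dx":0.027,"dy":0.03},{"dx":0.027,"dy":0.03},{"dx":0.027,"dy":0.02},{},{}]'
python3 - <<'E'
from h import *
s=read_state();print(np.round(s["qpos"],3),np.round(s["position"],3),np.round(s["ee_rot"],3))
c=read_camera("wrist");save(c,"w1.png",s=1);print(np.round(c["world_from_camera"],3).tolist(),c["fx"])
T=np.array(c["world_from_camera"])
for t in["spanner_large","mat"]:
    for r in find_in("wrist",t)[:4]:
        l,tt,w,h=r["box"];print(t,round(r["p"],2),np.round([l*640,tt*400,w*640,h*400],1))
E
```

```text
[ 1.216  0.398  0.045  1.537 -0.019  1.207 -0.051] [ 0.165 -0.629  0.231] [ 3.141 -0.     0.256]
[[0.252, -0.914, -0.317, 0.245], [-0.968, -0.238, -0.083, -0.608], [0.0, 0.328, -0.945, 0.374], [0.0, 0.0, 0.0, 1.0]] 292.41026408433436invalid input
invalid input
```

View pics/w1.png

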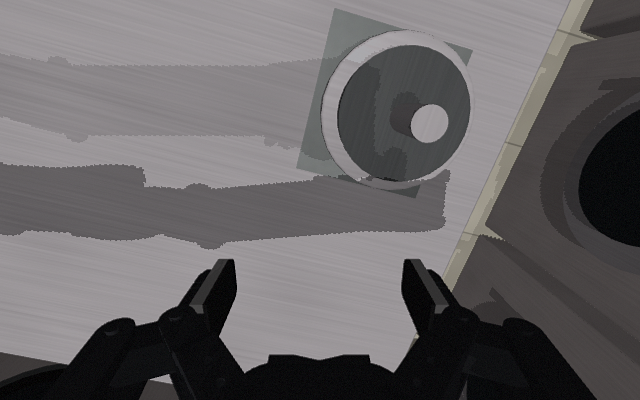

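The rows need every key given. That view only shows the hotplate next to the start pose.

```bash
python3 -m inch '[{"dx":0,"dy":0,"dz":0.04,"roll":0,"hand":0},{"dx":0,"dy":0,"dz":0.04,"roll":0,"hand":0},{"dx":0,"dy":0,"dz":0.04,"roll":0,"hand":0},{"dx":0.02,"dy":0.02,"dz":0.02,"roll":0,"hand":0},{"dx":0.027,"dy":0.03,"dz":0,"roll":0,"hand":0},{"dx":0.027,"dy":0.03,"dz":0,"roll":0,"hand":0},{"dx":0.027,"dy":0.03,"dz":0,"roll":0,"hand":0},{"dx":0.027,"dy":0.03,"dz":0,"roll":0,"hand":0}]' ; python3 -m inch '[{"dx":0.027,"dy":0.03,"dz":0,"roll":0,"hand":0},{"dx":0.027,"dy":0.03,"dz":0,"roll":0,"hand":0},{"dx":0.027,"dy":0.03,"dz":0,"roll":0,"hand":0},{"dx":0.027,"dy":0.03,"dz":0,"roll":0,"hand":0},{"dx":0.027,"dy":0.02,"dz":0,"roll":0,"hand":0},{"dx":0,"dy":0,"dz":0,"roll":0,"hand":0},{"dx":0,"dy":0,"dz":0,"roll":0,"hand":0}]'
python3 - <<'E'
from h import *
s=read_state();print(np.round(s["qpos"],3),np.round(s["position"],3),np.round(s["ee_rot"],3))
c=read_camera("wrist");save(c,"w2.png",s=1)
for t in["spanner_large","mat"]:
    for r in find_in("wrist",t)[:4]:
        l,tt,w,h=r["box"];print(t,round(r["p"],2),np.round([l*640,tt*400,w*640,h*400],1))
# where would expected mat centre project
print(proj(c,[0.485,-0.335,0]))
E
```

```text
time: 1.42
position: [0.2934, -0.4874, 0.3717]
ee_rot: [3.141, -0.0, 0.255]
contact_force: [0.7, 0.0, 0.0]
gripper_width: 0.0855
time: 2.0
position: [0.4293, -0.3467, 0.3714]
ee_rot: [-3.142, -0.0, 0.261]
contact_force: [0.1, -0.1, -0.1]
gripper_width: 0.0854
[ 0.762  0.153 -0.185  1.553  0.028  1.438 -0.734] [ 0.429 -0.347  0.371] [-3.142 -0.     0.261]
spanner_large 0.71 [257.2  28.2  38.6 131.9]
mat 0.74 [248.5  24.8 153.4 165.5]
[320.15336884 116.03061997]
```

View pics/w2.png

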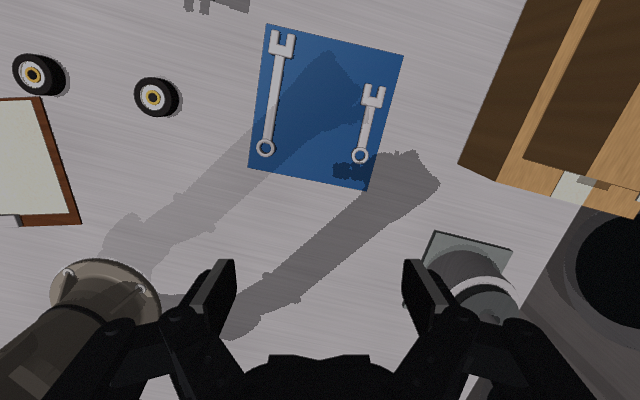

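The wrist view shows the large spanner at (275,95), the small one at (367,125), and the rollers at (40,74) and (157,97). I'll move above the gauge and segment from there.

```bash
python3 - <<'E'
from h import *
c=read_camera("wrist")
import pickle;pickle.dump(c,open("mat.pkl","wb"))
im=c["img"].astype(int)
m=((im.min(2)>105)).astype(np.uint8);m[:,:]*=1
hull=np.zeros_like(m);cv2.fillConvexPoly(hull,np.array([[268,28],[400,58],[368,186],[251,165]]),1)
m&=hull
n,lab,st,_=cv2.connectedComponentsWithStats(m)
for i in range(1,n):
    if st[i,4]<200: continue
    v,u=np.nonzero(lab==i)
    P=np.array([ray(c,a,b,0.013)[:2] for a,b in zip(u,v)])
    mu=P.mean(0);w,V=np.linalg.eigh(np.cov((P-mu).T));d=V[:,1]*np.sign(V[0,1])
    t=(P-mu)@d; e=(P-mu)@np.array([-d[1],d[0]])
    mid=(t.max()+t.min())/2
    k=abs(t-mid)<0.03
    a=np.polyfit(t[k],e[k],1)
    yaw=np.arctan2(d[1],d[0])+np.arctan(a[0])
    cen=mu+d*mid+np.array([-d[1],d[0]])*np.polyval(a,mid)
    print(st[i],"len",np.ptp(t),"cen",cen.round(4),"yaw",yaw.round(4),"pca",np.arctan2(d[1],d[0]))
E
python3 -m inch '[{"dx":0.017,"dy":0.036,"dz":0.005,"roll":-0.033,"hand":0},{"dx":0.017,"dy":0.036,"dz":0.005,"roll":-0.033,"hand":0},{"dx":0.017,"dy":0.036,"dz":0.005,"roll":-0.033,"hand":0},{"dx":0.017,"dy":0.036,"dz":0.005,"roll":-0.033,"hand":0},{"dx":0.017,"dy":0.036,"dz":0.005,"roll":-0.033,"hand":0},{"dx":0.017,"dy":0.036,"dz":0.005,"roll":-0.033,"hand":0},{"dx":0.017,"dy":0.036,"dz":0,"roll":-0.033,"hand":0},{"dx":0.017,"dy":0.036,"dz":0,"roll":-0.03,"hand":0}]' ; python3 -m inch '[{"dx":0.015,"dy":0.037,"dz":0,"roll":0,"hand":0},{"dx":0,"dy":0,"dz":0,"roll":0,"hand":0},{"dx":0,"dy":0,"dz":0,"roll":0,"hand":0},{"dx":0,"dy":0,"dz":0,"roll":0,"hand":0}]'
python3 - <<'E'
from h import *
c=read_camera("wrist");save(c,"w3.png",s=1.25)
import pickle;pickle.dump(c,open("g.pkl","wb"))
for t in["spanner","roller"]:
    for r in find_in("wrist",t)[:4]:
        l,tt,w,h=r["box"];print(t,round(r["p"],2),np.round([l*640,tt*400,w*640,h*400],1))
E
```

```text
[ 254   28   38  127 1356] len 0.19157304366124722 cen [ 0.4919 -0.2533] yaw 0.0405 pca 0.045970467716866706
[350  80  34  81 875] len 0.12848696753907682 cen [ 0.4908 -0.4125] yaw 0.0799 pca 0.08163621117803849
time: 2.87
position: [0.5639, -0.0609, 0.402]
ee_rot: [3.141, -0.001, -0.01]
contact_force: [0.4, -0.9, 0.2]
gripper_width: 0.0853
time: 3.2
position: [0.5783, -0.0259, 0.4012]
ee_rot: [3.14, 0.001, -0.008]
contact_force: [-0.7, -0.1, -0.1]
gripper_width: 0.0858
spanner 0.57 [337.3  29.2  32.2 132.6]
roller 0.85 [219.   59.9  53.5  49.2]
roller 0.62 [ 60.6 144.2  47.6  23.2]
```

View pics/w3.png

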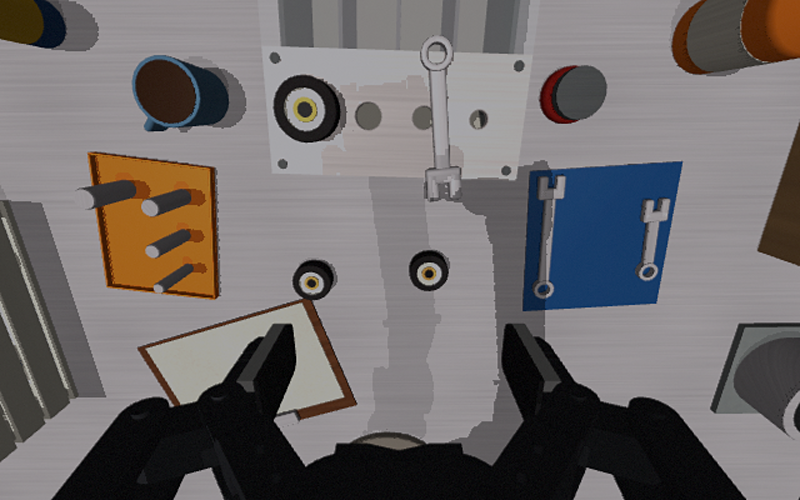

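The gauge view shows the plate holes at (368,116), (422,117) and (479,119). The spanner runs from (437,40) to (443,200), and the roller sits on hole_28 at (304,109). Two rollers are at (313,282) and (428,270), and four shafts stand in the tray.

Run:
```python
from h import *
import pickle;c=pickle.load(open("g.pkl","rb"))
k=1/1.25
im=c["img"];hsv=cv2.cvtColor(im,cv2.COLOR_RGB2HSV)
y=((hsv[:,:,0]>18)&(hsv[:,:,0]<34)&(hsv[:,:,1]>100)&(hsv[:,:,2]>80)).astype(np.uint8)
g=cv2.cvtColor(im,cv2.COLOR_RGB2GRAY)
for n,(u,v),z in[("roller",(304,109),.178),("r1",(313,282),.028),("r2",(428,270),.028)]:
    u,v=int(u*k),int(v*k);b=np.zeros_like(y);b[v-16:v+17,u-16:u+17]=1
    vv,uu=np.nonzero(y&b);a=((uu.min()+uu.max())/2,(vv.min()+vv.max())/2)
    print(n,len(vv),ray(c,*a,z)[:2].round(4))
def fit(u,v,r,z):
    u,v=int(u*k),int(v*k);s=g[v-r:v+r+1,u-r:u+r+1];m=(s<cv2.threshold(s,0,1,cv2.THRESH_OTSU)[0]).astype(np.uint8)
    vv,uu=np.nonzero(m);a=(uu.min()+uu.max())/2+u-r,(vv.min()+vv.max())/2+v-r
    return ray(c,*a,z)[:2].round(4),np.ptp(uu)+1,np.ptp(vv)+1
for n,p in[("h24",(368,116)),("h16",(479,119)),("bolt",(275,57)),("bolt",(519,66)),("bolt",(505,171)),("bolt",(283,163))]:
    print(n,fit(*p,16 if n[0]=="h" else 9,.15))
for n,p,z in[("ringtop",(436,35),.161),("jawend",(443,203),.161),("shank1",(438,85),.16),("shank2",(442,155),.16)]: print(n,ray(c,p[0]*k,p[1]*k,z)[:2].round(4))
# spanner shank edges by row gradient
P=[]
for r in range(60,128,4):
    s=g[r,330:375].astype(int);ds=np.diff(cv2.GaussianBlur(g[r:r+1,330:375],(3,1),0)[0].astype(int))
    P.append((r,330+ds.argmax(),330+ds.argmin()))
print(P)
save(c,"w3c.png",(200,15,240,160),3.3)
```

```text
roller 181 [0.6756 0.0596]
r1 59 [0.4323 0.1082]
r2 35 [ 0.4463 -0.0725]
h24 (array([0.6702, 0.0035]), np.int64(21), np.int64(22))
h16 (array([ 0.6663, -0.1086]), np.int64(14), np.int64(15))
bolt (array([0.7266, 0.0874]), np.int64(14), np.int64(15))
bolt (array([ 0.7145, -0.1449]), np.int64(9), np.int64(10))
bolt (array([ 0.6116, -0.1406]), np.int64(19), np.int64(14))
bolt (array([0.624 , 0.0954]), np.int64(8), np.int64(8))
ringtop [ 0.7391 -0.0629]
jawend [ 0.5823 -0.0743]
shank1 [ 0.697 -0.066]
shank2 [ 0.6317 -0.0718]
[(60, np.int64(344), np.int64(342)), (64, np.int64(344), np.int64(342)), (68, np.int64(344), np.int64(342)), (72, np.int64(345), np.int64(342)), (76, np.int64(345), np.int64(343)), (80, np.int64(345), np.int64(343)), (84, np.int64(345), np.int64(343)), (88, np.int64(345), np.int64(331)), (92, np.int64(345), np.int64(356)), (96, np.int64(346), np.int64(356)), (100, np.int64(346), np.int64(331)), (104, np.int64(347), np.int64(344)), (108, np.int64(347), np.int64(345)), (112, np.int64(347), np.int64(345)), (116, np.int64(347), np.int64(357)), (120, np.int64(359), np.int64(357)), (124, np.int64(359), np.int64(346))]
```

View pics/w3c.png

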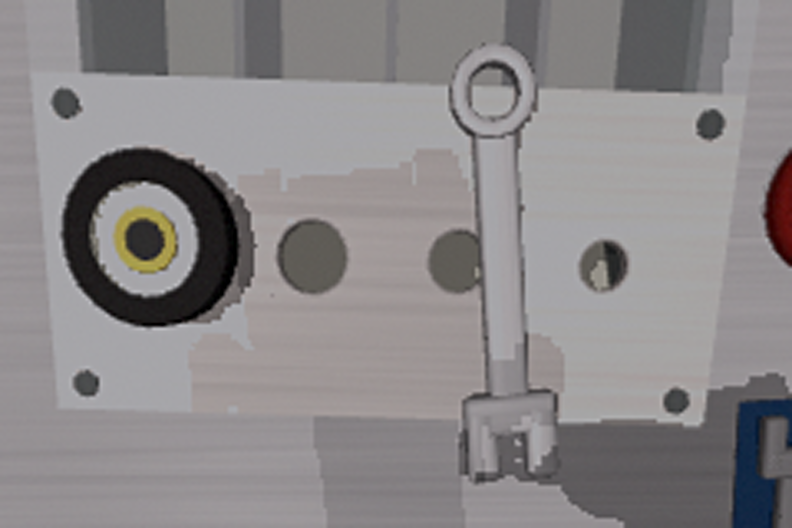

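The crop confirms the spanner axis from (493,43) to (508,480), hole_24 at (312,256) and hole_16 at (604,266).

Run:
```python
from h import *
import pickle;c=pickle.load(open("g.pkl","rb"))
f=lambda p,z:ray(c,200+(p[0]+.5)/3.3-.5,15+(p[1]+.5)/3.3-.5,z)[:2]
for n,p,z in[("ring",(493,43),.158),("jaw",(508,480),.158),("s1",(497,150),.16),("s2",(508,380),.16)]: print(n,f(p,z).round(4))
a,b=f((493,43),.157),f((508,480),.157);print("len",np.hypot(*(a-b)),"mid",(a+b)/2)
d=f((508,380),.16)-f((497,150),.16);print("yaw",np.arctan2(d[1],d[0]))
for n,p in[("h24",(312,256)),("h20?",(458,262)),("h16",(604,266)),("b",(66,102)),("b",(710,125)),("b",(676,401)),("b",(86,383))]:print(n,f(p,.15).round(4))
s=read_state();print(np.round(s["position"],4),s["qpos"])
```

```text
ring [ 0.74   -0.0634]
jaw [ 0.5848 -0.0735]
s1 [ 0.7056 -0.0656]
s2 [ 0.6245 -0.0721]
len 0.15594101456173623 mid [ 0.66239599 -0.06858027]
yaw -3.0617444152118622
h24 [0.6705 0.0033]
h20? [ 0.6679 -0.0527]
h16 [ 0.666  -0.1088]
b [0.7239 0.0912]
b [ 0.7145 -0.1447]
b [ 0.6147 -0.141 ]
b [0.6237 0.0951]
[ 0.5782 -0.0265  0.4014] [ 0.31419652  0.21316014 -0.42293821  1.42991433  0.08809505  1.51725268
 -1.68517784]
```

```bash
python3 -m inch '[{"dx":0.014,"dy":-0.007,"dz":-0.03,"roll":0.015,"hand":0.4},{"dx":0.014,"dy":-0.007,"dz":-0.03,"roll":0.015,"hand":0.4},{"dx":0.014,"dy":-0.007,"dz":-0.03,"roll":0.015,"hand":0.4},{"dx":0.014,"dy":-0.007,"dz":-0.03,"roll":0.015,"hand":0.4},{"dx":0.014,"dy":-0.007,"dz":-0.03,"roll":0.015,"hand":0.4},{"dx":0.014,"dy":-0.007,"dz":-0.03,"roll":0.013,"hand":0.4},{"dx":0,"dy":0,"dz":0,"roll":0,"hand":0.4},{"dx":0,"dy":0,"dz":0,"roll":0,"hand":0.4}]' 60
python3 - <<'E'
from h import *
c=read_camera("wrist");save(c,"w4.png",s=1)
for p in[(.7400,-.0634),(.5848,-.0735),(.6624,-.0686)]:print(proj(c,[*p,.16]))
E
```

```text
time: 4.02
position: [0.6611, -0.068, 0.2194]
ee_rot: [-3.141, 0.005, 0.079]
contact_force: [-0.2, 0.5, 0.4]
gripper_width: 0.0512
[320.33056597 106.31972625]
[317.40333942 302.12805333]
[318.89418231 215.82717797]
```

View pics/w4.png

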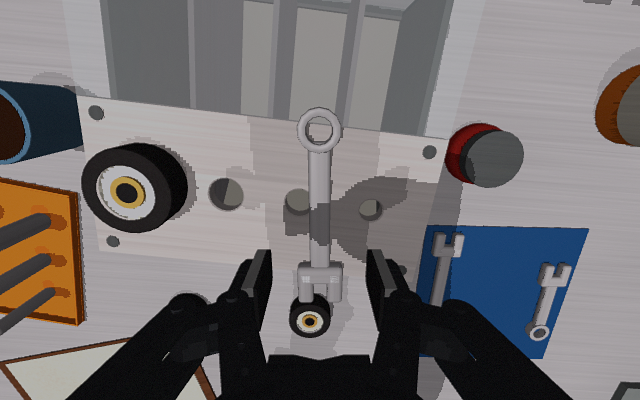

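The spanner shank is centred between the fingers at (320,190), as predicted. Descending to grip it.

```bash
python3 -m inch '[{"dx":0,"dy":0,"dz":-0.03,"roll":0,"hand":0.4},{"dx":0.001,"dy":-0.001,"dz":-0.025,"roll":0,"hand":0.4},{"dx":0,"dy":0,"dz":-0.012,"roll":0,"hand":0.4},{"dx":0,"dy":0,"dz":0,"roll":0,"hand":1},{"dx":0,"dy":0,"dz":0,"roll":0,"hand":1},{"dx":0,"dy":0,"dz":0,"roll":0,"hand":1},{"dx":0,"dy":0,"dz":0,"roll":0,"hand":1},{"dx":0,"dy":0,"dz":0,"roll":0,"hand":1}]' 60;  python3 -m inch '[{"dx":0,"dy":0,"dz":0.02,"roll":0,"hand":1},{"dx":0,"dy":0,"dz":0.03,"roll":0,"hand":1},{"dx":0,"dy":0,"dz":0.03,"roll":0,"hand":1},{"dx":0,"dy":0,"dz":0.03,"roll":0,"hand":1},{"dx":0,"dy":0,"dz":0,"roll":0,"hand":1}]'
```

```text
time: 4.73
position: [0.665, -0.0668, 0.1573]
ee_rot: [3.141, -0.004, 0.083]
contact_force: [-1.3, 0.1, 6.3]
gripper_width: 0.013
time: 5.15
position: [0.6674, -0.0665, 0.2727]
ee_rot: [3.14, -0.014, 0.083]
contact_force: [2.2, 0.1, -0.2]
gripper_width: 0.0129
```

Run:
```python
from h import *
c=read_camera("wrist");save(c,"w5.png",s=1)
```

```text
(no output)
```

View pics/w5.png

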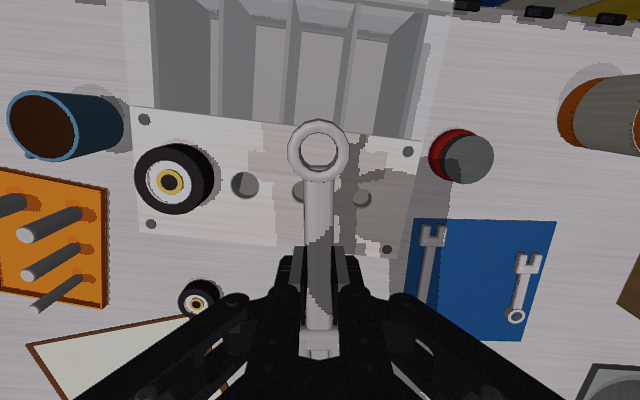

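The spanner is held by the shank. Carrying it to the mat with a half turn.

```bash
python3 -m inch '[{"dx":-0.01,"dy":-0.015,"dz":0.002,"roll":0.12,"hand":1},{"dx":-0.01,"dy":-0.015,"dz":0.002,"roll":0.12,"hand":1},{"dx":-0.01,"dy":-0.015,"dz":0.002,"roll":0.12,"hand":1},{"dx":-0.01,"dy":-0.015,"dz":0.002,"roll":0.12,"hand":1},{"dx":-0.01,"dy":-0.015,"dz":0,"roll":0.12,"hand":1},{"dx":-0.01,"dy":-0.015,"dz":0,"roll":0.12,"hand":1},{"dx":-0.01,"dy":-0.015,"dz":0,"roll":0.12,"hand":1},{"dx":-0.01,"dy":-0.015,"dz":0,"roll":0.12,"hand":1}]' ;  python3 -m inch '[{"dx":-0.01,"dy":-0.015,"dz":0,"roll":0.12,"hand":1},{"dx":-0.01,"dy":-0.015,"dz":0,"roll":0.12,"hand":1},{"dx":-0.01,"dy":-0.015,"dz":0,"roll":0.12,"hand":1},{"dx":-0.01,"dy":-0.015,"dz":0,"roll":0.12,"hand":1},{"dx":-0.01,"dy":-0.015,"dz":0,"roll":0.12,"hand":1},{"dx":-0.01,"dy":-0.015,"dz":0,"roll":0.12,"hand":1},{"dx":-0.01,"dy":-0.015,"dz":0,"roll":0.12,"hand":1},{"dx":-0.01,"dy":-0.015,"dz":0,"roll":0.12,"hand":1}]'; python3 -m inch '[{"dx":-0.01,"dy":-0.015,"dz":-0.01,"roll":0.12,"hand":1},{"dx":-0.005,"dy":-0.01,"dz":-0.02,"roll":0.12,"hand":1},{"dx":0,"dy":0,"dz":-0.02,"roll":0.12,"hand":1},{"dx":0,"dy":0,"dz":-0.02,"roll":0.12,"hand":1},{"dx":0,"dy":0,"dz":-0.02,"roll":0.12,"hand":1},{"dx":0,"dy":0,"dz":-0.02,"roll":0.12,"hand":1},{"dx":0,"dy":0,"dz":0,"roll":0.12,"hand":1},{"dx":0,"dy":0,"dz":0,"roll":0.12,"hand":1}]'; python3 -m inch '[{"dx":0,"dy":0,"dz":0,"roll":0.12,"hand":1},{"dx":0,"dy":0,"dz":0,"roll":0.12,"hand":1},{"dx":0,"dy":0,"dz":0,"roll":0,"hand":1},{"dx":0,"dy":0,"dz":0,"roll":0,"hand":1},{"dx":0,"dy":0,"dz":0,"roll":0,"hand":1}]'
```

```text
time: 5.87
position: [0.5823, -0.1875, 0.2712]
ee_rot: [-3.14, 0.001, 1.049]
contact_force: [-0.1, 0.1, -1.5]
gripper_width: 0.0127
time: 6.53
position: [0.5023, -0.3073, 0.2713]
ee_rot: [-3.141, -0.001, 2.009]
contact_force: [0.3, -0.5, -0.2]
gripper_width: 0.013
time: 7.2
position: [0.4866, -0.331, 0.1596]
ee_rot: [3.139, -0.005, 2.969]
contact_force: [-0.5, 0.6, -0.8]
gripper_width: 0.013
time: 7.62
position: [0.4881, -0.3318, 0.1619]
ee_rot: [3.141, -0.001, -3.083]
contact_force: [0.0, 0.3, -1.5]
gripper_width: 0.0129
```

```bash
python3 -m inch '[{"dx":0.001,"dy":-0.001,"dz":-0.035,"roll":0,"hand":1},{"dx":0,"dy":0,"dz":-0.035,"roll":0,"hand":1},{"dx":0,"dy":0,"dz":-0.035,"roll":0,"hand":1},{"dx":0,"dy":0,"dz":-0.025,"roll":0,"hand":1},{"dx":0,"dy":0,"dz":0,"roll":0,"hand":1},{"dx":0,"dy":0,"dz":0,"roll":0,"hand":1}]'
python3 - <<'E'
from h import *
s=read_state();print(s["position"],s["contact_force"])
c=read_camera("wrist");save(c,"w6.png",s=1)
for p in [(.4914-.0775,-.3329-.0047,.04),(.4914-.06,-.3329-.0036,.01)]:print(proj(c,p))
E
```

```text
time: 8.12
position: [0.4888, -0.3323, 0.0315]
ee_rot: [3.14, -0.002, -3.081]
contact_force: [-0.4, 0.3, -0.9]
gripper_width: 0.0128
[ 0.48879463 -0.3322744   0.03154339] [-0.42466956  0.25053055 -0.94081221]
[318.11295317 123.67837114]
[318.23696342 151.70053742]
```

View pics/w6.png

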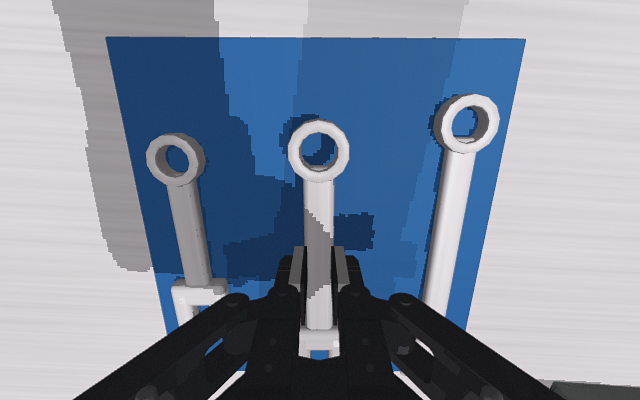

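The held spanner sits centrally between the two others: rings at (176,160), (318,150) and (468,122). Lowering and releasing.

```bash
python3 -m inch '[{"dx":0,"dy":0,"dz":-0.012,"roll":0,"hand":1},{"dx":0,"dy":0,"dz":-0.005,"roll":0,"hand":1},{"dx":0,"dy":0,"dz":0,"roll":0,"hand":1},{"dx":0,"dy":0,"dz":0,"roll":0,"hand":1}]';python3 -m inch '[{"dx":0,"dy":0,"dz":-0.003,"roll":0,"hand":1},{"dx":0,"dy":0,"dz":-0.002,"roll":0,"hand":1},{"dx":0,"dy":0,"dz":0,"roll":0,"hand":1},{"dx":0,"dy":0,"dz":0,"roll":0,"hand":1}]'
```

```text
time: 8.5
position: [0.4895, -0.3331, 0.0156]
ee_rot: [-3.141, 0.0, -3.081]
contact_force: [0.1, 0.6, -1.5]
gripper_width: 0.0126
time: 8.83
position: [0.4895, -0.3329, 0.0104]
ee_rot: [3.141, 0.0, -3.08]
contact_force: [0.5, -0.2, -1.5]
gripper_width: 0.0128
```

```bash
python3 -m inch '[{"dx":0,"dy":0,"dz":-0.002,"roll":0,"hand":1},{"dx":0,"dy":0,"dz":-0.001,"roll":0,"hand":1},{"dx":0,"dy":0,"dz":0,"roll":0,"hand":1},{"dx":0,"dy":0,"dz":0,"roll":0,"hand":1}]';python3 -m inch '[{"dx":0,"dy":0,"dz":-0.001,"roll":0,"hand":1},{"dx":0,"dy":0,"dz":0,"roll":0,"hand":1},{"dx":0,"dy":0,"dz":0,"roll":0,"hand":1}]'
```

```text
time: 9.17
position: [0.4896, -0.333, 0.0102]
ee_rot: [-3.14, -0.002, -3.081]
contact_force: [-6.9, 3.0, 19.8]
gripper_width: 0.013
time: 9.42
position: [0.4896, -0.333, 0.0101]
ee_rot: [-3.14, -0.002, -3.081]
contact_force: [-8.2, 2.8, 24.8]
gripper_width: 0.0128
```

```bash
python3 -m inch '[{"dx":0,"dy":0,"dz":0.003,"roll":0,"hand":0.5},{"dx":0,"dy":0,"dz":0,"roll":0,"hand":0.5},{"dx":0,"dy":0,"dz":0,"roll":0,"hand":0.5},{"dx":0,"dy":0,"dz":0,"roll":0,"hand":0.5},{"dx":0,"dy":0,"dz":0.03,"roll":0,"hand":0.5},{"dx":0,"dy":0,"dz":0.04,"roll":0,"hand":0.4},{"dx":0,"dy":0,"dz":0.04,"roll":0,"hand":0.2},{"dx":0,"dy":0,"dz":0.04,"roll":0,"hand":0}]';python3 -m inch '[{"dx":0,"dy":0,"dz":0.04,"roll":-0.12,"hand":0},{"dx":0,"dy":0,"dz":0.04,"roll":-0.12,"hand":0},{"dx":0,"dy":0,"dz":0.04,"roll":-0.12,"hand":0},{"dx":0.005,"dy":0.015,"dz":0.02,"roll":-0.12,"hand":0},{"dx":0.015,"dy":0.03,"dz":0,"roll":-0.12,"hand":0},{"dx":0.015,"dy":0.03,"dz":0,"roll":-0.12,"hand":0},{"dx":0.015,"dy":0.03,"dz":0,"roll":-0.12,"hand":0},{"dx":0.015,"dy":0.03,"dz":0,"roll":-0.12,"hand":0}]';python3 -m inch '[{"dx":0.015,"dy":0.03,"dz":0,"roll":-0.12,"hand":0},{"dx":0.015,"dy":0.03,"dz":0,"roll":-0.12,"hand":0},{"dx":0.015,"dy":0.03,"dz":0,"roll":-0.12,"hand":0},{"dx":0.015,"dy":0.03,"dz":0,"roll":-0.12,"hand":0},{"dx":0.015,"dy":0.03,"dz":0,"roll":-0.11,"hand":0},{"dx":0,"dy":0,"dz":0,"roll":0,"hand":0},{"dx":0,"dy":0,"dz":0,"roll":0,"hand":0}]'
python3 - <<'E'
from h import *
s=read_state();print(s["qpos"])
c=read_camera("wrist");save(c,"w7.png",s=1)
import pickle;pickle.dump(c,open("r.pkl","wb"))
for t in["roller","spanner"]:
    for r in find_in("wrist",t)[:4]:
        l,tt,w,h=r["box"];print(t,round(r["p"],2),np.round([l*640,tt*400,w*640,h*400],1))
print(proj(c,(.6756,.0596,.178)),proj(c,(.4323,.1082,.028)),proj(c,(.4463,-.0725,.028)))
E
```

```text
time: 10.08
position: [0.489, -0.3324, 0.1602]
ee_rot: [3.14, -0.001, -3.08]
contact_force: [0.7, -0.3, 0.2]
gripper_width: 0.0734
time: 10.75
position: [0.5548, -0.1967, 0.299]
ee_rot: [-3.141, -0.0, 2.236]
contact_force: [-0.3, -1.1, 0.7]
gripper_width: 0.0853
time: 11.33
position: [0.6298, -0.0443, 0.2986]
ee_rot: [-3.141, -0.002, 1.659]
contact_force: [-0.2, 0.2, -0.3]
gripper_width: 0.0854
[ 0.51895396  0.39277283 -0.70856757  1.47416273  0.25536985  1.36974954
 -0.11442396]
roller 0.67 [348.4  38.1  71.4  76.1]
spanner 0.91 [230.2 305.2  43.3  19.4]
[385.41764486  79.94663048] [172.0384008   27.01143038] [191.21790217 169.85112168]
```

View pics/w7.png

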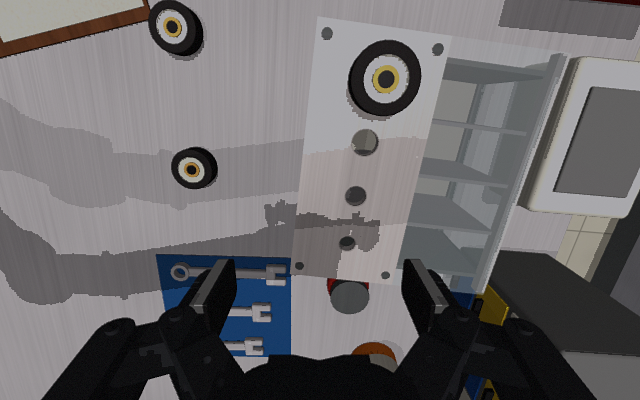

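All visible: the roller is still at (385,79) and the row rollers are as predicted, as is the placed spanner at (245,312). Going for the roller.

```bash
python3 -m inch '[{"dx":0.012,"dy":0.026,"dz":-0.01,"roll":0,"hand":0},{"dx":0.012,"dy":0.026,"dz":-0.02,"roll":0,"hand":0},{"dx":0.012,"dy":0.026,"dz":-0.02,"roll":0,"hand":0},{"dx":0.01,"dy":0.026,"dz":-0.025,"roll":0,"hand":0},{"dx":0,"dy":0,"dz":0,"roll":0,"hand":0},{"dx":0,"dy":0,"dz":0,"roll":0,"hand":0},{"dx":0,"dy":0,"dz":0,"roll":0,"hand":0}]'
```

```text
time: 12.07
position: [0.6757, 0.0537, 0.2244]
ee_rot: [-3.142, 0.001, 1.65]
contact_force: [-0.3, 0.2, -0.2]
gripper_width: 0.0854
```

```bash
python3 -m inch '[{"dx":0,"dy":0.006,"dz":-0.03,"roll":0,"hand":0},{"dx":0,"dy":0,"dz":-0.03,"roll":0,"hand":0},{"dx":0,"dy":0,"dz":-0.012,"roll":0,"hand":0},{"dx":0,"dy":0,"dz":0,"roll":0,"hand":0},{"dx":0,"dy":0,"dz":0,"roll":0,"hand":0}]'; python3 -m inch '[{"dx":0,"dy":0,"dz":0,"roll":0,"hand":1},{"dx":0,"dy":0,"dz":0,"roll":0,"hand":1},{"dx":0,"dy":0,"dz":0,"roll":0,"hand":1},{"dx":0,"dy":0,"dz":0,"roll":0,"hand":1},{"dx":0,"dy":0,"dz":0,"roll":0,"hand":1}]' 50;  python3 -m inch '[{"dx":0,"dy":0,"dz":0.03,"roll":0,"hand":1},{"dx":0,"dy":0,"dz":0.03,"roll":0,"hand":1},{"dx":0,"dy":0,"dz":0.03,"roll":0,"hand":1},{"dx":0,"dy":0,"dz":0,"roll":0,"hand":1},{"dx":0,"dy":0,"dz":0,"roll":0,"hand":1}]'
```

```text
time: 12.48
position: [0.676, 0.0602, 0.1532]
ee_rot: [3.141, 0.001, 1.65]
contact_force: [0.6, 0.2, 0.4]
gripper_width: 0.0849
time: 12.9
position: [0.6771, 0.0623, 0.1551]
ee_rot: [3.137, 0.0, 1.652]
contact_force: [-1.1, -0.3, 5.8]
gripper_width: 0.0587
time: 13.32
position: [0.6767, 0.0628, 0.2451]
ee_rot: [3.136, -0.0, 1.653]
contact_force: [-0.3, 0.3, -1.3]
gripper_width: 0.0584
```

```bash
python3 -m inch '[{"dx":-0.03,"dy":-0.006,"dz":0,"roll":0,"hand":1},{"dx":-0.03,"dy":-0.006,"dz":0,"roll":0,"hand":1},{"dx":-0.03,"dy":-0.006,"dz":0,"roll":0,"hand":1},{"dx":-0.03,"dy":-0.006,"dz":0,"roll":0,"hand":1},{"dx":-0.03,"dy":-0.006,"dz":0,"roll":0,"hand":1},{"dx":-0.03,"dy":-0.005,"dz":0,"roll":0,"hand":1},{"dx":-0.03,"dy":-0.005,"dz":-0.02,"roll":0,"hand":1},{"dx":-0.027,"dy":-0.005,"dz":-0.03,"roll":0,"hand":1}]'; python3 -m inch '[{"dx":0,"dy":0,"dz":-0.035,"roll":0,"hand":1},{"dx":0,"dy":0,"dz":-0.035,"roll":0,"hand":1},{"dx":0,"dy":0,"dz":-0.035,"roll":0,"hand":1},{"dx":0,"dy":0,"dz":-0.035,"roll":0,"hand":1},{"dx":0,"dy":0,"dz":-0.03,"roll":0,"hand":1},{"dx":0,"dy":0,"dz":0,"roll":0,"hand":1},{"dx":0,"dy":0,"dz":0,"roll":0,"hand":1}]'
python3 - <<'E'
from h import *
s=read_state();print(s["position"],s["qpos"])
c=read_camera("wrist");save(c,"w8.png",s=1)
import pickle;pickle.dump(c,open("r2.pkl","wb"))
hsv=cv2.cvtColor(c["img"],cv2.COLOR_RGB2HSV)
y=((hsv[:,:,0]>18)&(hsv[:,:,0]<34)&(hsv[:,:,1]>100)&(hsv[:,:,2]>80)).astype(np.uint8)
n,lab,st,ce=cv2.connectedComponentsWithStats(cv2.dilate(y,np.ones((3,3))))
for i in range(1,n):
    if st[i,4]>60: print(st[i],[ray(c,st[i,0]+st[i,2]/2-.5,st[i,1]+st[i,3]/2-.5,z)[:2].round(4) for z in(.028,s["position"][2]+.023)])
E
```

```text
time: 13.98
position: [0.4381, 0.0168, 0.1928]
ee_rot: [3.137, 0.002, 1.652]
contact_force: [0.2, 0.0, -2.9]
gripper_width: 0.0582
time: 14.57
position: [0.4362, 0.0172, 0.021]
ee_rot: [-3.136, -0.001, 1.654]
contact_force: [0.5, -0.0, -1.3]
gripper_width: 0.0583
[0.43623268 0.0172438  0.02098968] [ 0.44796567  0.38872612 -0.67608826  2.20183715  0.38769611  0.67292683
 -0.41805655]
[ 301   52   53   56 1621] [array([0.4314, 0.1092]), array([0.4311, 0.1083])]
[302 266  19  10  88] [array([0.4315, 0.014 ]), array([0.4312, 0.0242])]
```

View pics/w8.png

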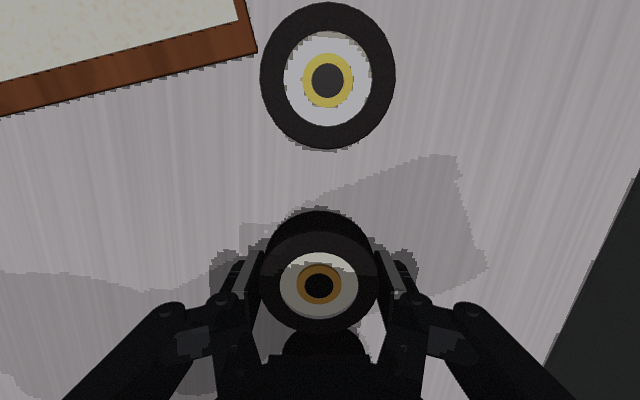

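The held roller's hub is at (319,286) and the +y roller's at (327,80). I'll compute the offset.

Run:
```python
from h import *
import pickle;c=pickle.load(open("r2.pkl","rb"))
hsv=cv2.cvtColor(c["img"],cv2.COLOR_RGB2HSV);im=c["img"].astype(int)
y=((hsv[:,:,0]<34)&(hsv[:,:,1]>90)&(im[:,:,0]>60)).astype(np.uint8)
y[:255]=0;y[320:]=0;y[:,:285]=0;y[:,360:]=0
v,u=np.nonzero(y);a=((u.min()+u.max())/2,(v.min()+v.max())/2);print(a,np.ptp(u),np.ptp(v))
for z in(.04,.044,.048):print(ray(c,*a,z)[:2].round(4))
```

```text
(np.float64(318.5), np.float64(284.0)) 45 40
[0.4356 0.0143]
[0.4354 0.0171]
[0.4352 0.0199]
```

```bash
python3 -m inch '[{"dx":0.0035,"dy":0.002,"dz":-0.007,"roll":0,"hand":1},{"dx":0,"dy":0,"dz":-0.005,"roll":0,"hand":1},{"dx":0,"dy":0,"dz":0,"roll":0,"hand":1},{"dx":0,"dy":0,"dz":0,"roll":0,"hand":1}]'; python3 -m inch '[{"dx":0,"dy":0,"dz":-0.002,"roll":0,"hand":1},{"dx":0,"dy":0,"dz":-0.001,"roll":0,"hand":1},{"dx":0,"dy":0,"dz":0,"roll":0,"hand":1},{"dx":0,"dy":0,"dz":0,"roll":0,"hand":1}]'
```

```text
time: 14.95
position: [0.4425, 0.019, 0.0109]
ee_rot: [3.14, 0.0, 1.653]
contact_force: [-0.1, -0.7, -1.3]
gripper_width: 0.0584
time: 15.28
position: [0.442, 0.0191, 0.0074]
ee_rot: [3.141, 0.0, 1.653]
contact_force: [0.2, -0.6, -1.6]
gripper_width: 0.0582
```

```bash
python3 -m inch '[{"dx":0,"dy":0,"dz":-0.001,"roll":0,"hand":1},{"dx":0,"dy":0,"dz":0,"roll":0,"hand":1},{"dx":0,"dy":0,"dz":0,"roll":0,"hand":1}]'
```

```text
time: 15.53
position: [0.442, 0.0191, 0.0063]
ee_rot: [3.142, -0.0, 1.653]
contact_force: [-0.4, -0.2, -0.7]
gripper_width: 0.0586
```

```bash
python3 -m inch '[{"dx":-0.002,"dy":0,"dz":-0.001,"roll":0,"hand":1},{"dx":0,"dy":0,"dz":-0.001,"roll":0,"hand":1},{"dx":0,"dy":0,"dz":0,"roll":0,"hand":1},{"dx":0,"dy":0,"dz":0,"roll":0,"hand":1}]'
```

```text
time: 15.87
position: [0.44, 0.0191, 0.0051]
ee_rot: [-3.142, 0.001, 1.653]
contact_force: [-2.5, -0.4, 8.6]
gripper_width: 0.0586
```

```bash
python3 -m inch '[{"dx":0,"dy":0,"dz":0.001,"roll":0,"hand":0},{"dx":0,"dy":0,"dz":0,"roll":0,"hand":0},{"dx":0,"dy":0,"dz":0,"roll":0,"hand":0},{"dx":0,"dy":0,"dz":0,"roll":0,"hand":0},{"dx":0,"dy":0,"dz":0.03,"roll":0,"hand":0},{"dx":0,"dy":0,"dz":0.04,"roll":0,"hand":0},{"dx":0,"dy":0,"dz":0.04,"roll":0,"hand":0},{"dx":0,"dy":0,"dz":0.04,"roll":0,"hand":0}]'; python3 -m inch '[{"dx":0,"dy":0,"dz":0.04,"roll":-0.12,"hand":0},{"dx":0,"dy":0,"dz":0.04,"roll":-0.12,"hand":0},{"dx":0,"dy":0.01,"dz":0.04,"roll":-0.12,"hand":0},{"dx":0,"dy":0.01,"dz":0.04,"roll":-0.12,"hand":0},{"dx":0.005,"dy":0.03,"dz":0.02,"roll":-0.12,"hand":0},{"dx":0.005,"dy":0.03,"dz":0.02,"roll":-0.12,"hand":0},{"dx":0.005,"dy":0.03,"dz":0,"roll":-0.12,"hand":0},{"dx":0.005,"dy":0.03,"dz":0,"roll":-0.12,"hand":0}]'; python3 -m inch '[{"dx":0.01,"dy":0.03,"dz":0,"roll":-0.12,"hand":0},{"dx":0.01,"dy":0.03,"dz":0,"roll":-0.12,"hand":0},{"dx":0.01,"dy":0.03,"dz":0,"roll":-0.12,"hand":0},{"dx":0.01,"dy":0.03,"dz":0,"roll":-0.12,"hand":0},{"dx":0,"dy":0,"dz":0,"roll":-0.12,"hand":0},{"dx":0,"dy":0,"dz":0,"roll":0,"hand":0},{"dx":0,"dy":0,"dz":0,"roll":0,"hand":0}]'
python3 - <<'E'
from h import *
s=read_state();print(s["position"],s["qpos"])
c=read_camera("wrist");save(c,"w9.png",s=1)
import pickle;pickle.dump(c,open("t.pkl","wb"))
for t in["shaft_a","tray","roller"]:
    for r in find_in("wrist",t)[:6]:
        l,tt,w,h=r["box"];print(t,round(r["p"],2),np.round([l*640,tt*400,w*640,h*400],1))
hsv=cv2.cvtColor(c["img"],cv2.COLOR_RGB2HSV)
y=((hsv[:,:,0]>18)&(hsv[:,:,0]<34)&(hsv[:,:,1]>100)&(hsv[:,:,2]>60)).astype(np.uint8)
n,lab,st,ce=cv2.connectedComponentsWithStats(cv2.dilate(y,np.ones((3,3))))
for i in range(1,n):
    if st[i,4]>30: print(st[i],ray(c,st[i,0]+st[i,2]/2-.5,st[i,1]+st[i,3]/2-.5,.028)[:2].round(4))
E
```

```text
time: 16.53
position: [0.4392, 0.0194, 0.1566]
ee_rot: [-3.14, -0.001, 1.654]
contact_force: [1.2, -1.2, -0.8]
gripper_width: 0.0856
time: 17.2
position: [0.4593, 0.1507, 0.3549]
ee_rot: [3.139, -0.002, 0.726]
contact_force: [1.1, -0.4, -0.2]
gripper_width: 0.0855
time: 17.78
position: [0.495, 0.2574, 0.353]
ee_rot: [3.141, 0.002, 0.181]
contact_force: [-0.2, -0.1, -0.5]
gripper_width: 0.0855
[0.49500013 0.25740333 0.35304933] [ 0.19683278  0.2539604  -0.92285218  1.5561787   0.20358641  1.43469163
 -2.12845782]
shaft_a 0.85 [232.2  74.5  32.   23.9]
shaft_a 0.78 [293.9  97.   19.7  18.3]
shaft_a 0.68 [276.  166.1  11.1  23.9]
shaft_a 0.52 [277.5 137.2  20.5  18.3]
tray 0.85 [209.4  48.6 130.9 153.4]
roller 0.57 [428.1 187.7  41.5  39.6]
[ 227   50   75   88 3127] [0.5702 0.3537]
[225 105   9  11  59] [0.537  0.4035]
[289 124  13  10  74] [0.5278 0.3001]
[309 150  11  26  83] [0.4802 0.2615]
[206 175  16   7  49] [0.425  0.4201]
[225 181  46  16 140] [0.417  0.3631]
[391 203   9  10  46] [0.4283 0.1117]
[494 210  14  13 136] [ 0.4457 -0.0718]
```

View pics/w9.png

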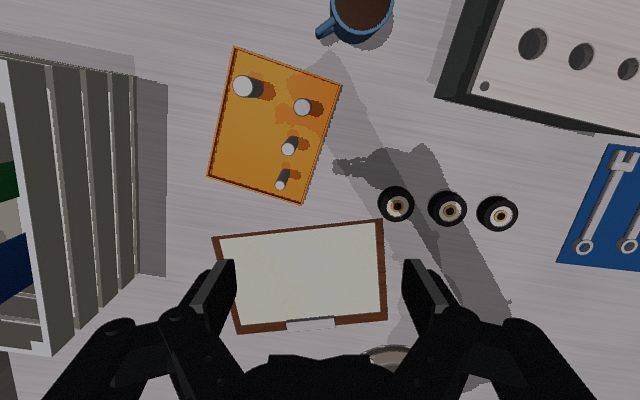

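The row of rollers looks good at (398,205), (450,210) and (500,214). The shaft tops are at (243,87), (302,107), (288,149) and (280,184), at falling size.

Run:
```python
from h import *
import pickle;c=pickle.load(open("t.pkl","rb"))
g=cv2.cvtColor(c["img"],cv2.COLOR_RGB2GRAY)
for n,(u,v) in zip("ABCD",[(243,87),(302,107),(288,149),(280,184)]):
    b=np.zeros_like(g);b[v-14:v+15,u-14:u+15]=1
    m=((g>165)&(b>0)).astype(np.uint8)
    k,lab,st,ce=cv2.connectedComponentsWithStats(m);i=1+st[1:,4].argmax()
    ct=max(cv2.findContours((lab==i).astype(np.uint8),0,1)[0],key=len)
    P=ray(c,*ce[i],.083);dist=np.linalg.norm(P-np.array(c["world_from_camera"])[:3,3])
    R=2*np.sqrt(st[i,4]/np.pi)
    # area-based dia with obliquity ignored
    px=np.linalg.norm(ray(c,ce[i][0]+1,ce[i][1],.083)-P)
    py=np.linalg.norm(ray(c,ce[i][0],ce[i][1]+1,.083)-P)
    print(n,st[i],P[:2].round(4),"dia~",round(2000*np.sqrt(st[i,4]*px*py/np.pi),1))
# tray yaw by corners at z .014
for p in[(236,46),(342,84),(303,205),(208,175)]:print(ray(c,*p,.014)[:2].round(4))
```

```text
A [241  78  11  18  28] [0.5753 0.3659] dia~ 7.6Traceback (most recent call last):
  File "<stdin>", line 7, in <module>
ValueError: attempt to get argmax of an empty sequence
```

Run:
```python
from h import *
import pickle;c=pickle.load(open("t.pkl","rb"))
im=c["img"];g=cv2.cvtColor(im,cv2.COLOR_RGB2GRAY);hsv=cv2.cvtColor(im,cv2.COLOR_RGB2HSV)
for n,(u,v) in zip("ABCD",[(243,87),(302,107),(288,149),(280,184)]):
    t=g[v,u]; b=np.zeros_like(g);cv2.circle(b,(u,v),15,1,-1)
    m=((g>int(t)-22)&(hsv[:,:,1]<60)&(b>0)).astype(np.uint8)
    k,lab,st,ce=cv2.connectedComponentsWithStats(m);i=lab[v,u]
    P=ray(c,*ce[i],.083)
    px=np.linalg.norm(ray(c,ce[i][0]+1,ce[i][1],.083)-P);py=np.linalg.norm(ray(c,ce[i][0],ce[i][1]+1,.083)-P)
    print(n,t,st[i],ce[i].round(1),P[:2].round(4),"dia~",round(2000*np.sqrt(st[i,4]*px*py/np.pi),1))
for p in[(236,46),(342,84),(303,205),(208,175)]:print(ray(c,*p,.014)[:2].round(4))
```

```text
A 164 [233  76  19  20 297] [242.1  85.6] [0.5756 0.3736] dia~ 24.7
B 149 [294  99  16  16 194] [301.6 106.8] [0.5634 0.2925] dia~ 20.6
C 164 [282 143  12  12 109] [287.5 148.9] [0.5041 0.303 ] dia~ 16.6
D 164 [276 181   8   9  55] [279.4 185. ] [0.4496 0.3069] dia~ 12.5
[0.6279 0.4046]
[0.605  0.2402]
[0.3995 0.267 ]
[0.424 0.434]
```

Apparent diameters plus the 3 mm of chamfer give A=28, B=24, C=20 and D=16 mm, to be confirmed by grip width and fit. Fetching A.

```bash
python3 -m inch '[{"dx":0.0135,"dy":0.0193,"dz":-0.025,"roll":-0.052,"hand":0.4},{"dx":0.0135,"dy":0.0193,"dz":-0.025,"roll":-0.052,"hand":0.4},{"dx":0.0135,"dy":0.0193,"dz":-0.025,"roll":-0.052,"hand":0.4},{"dx":0.0135,"dy":0.0193,"dz":-0.025,"roll":-0.052,"hand":0.4},{"dx":0.0135,"dy":0.0193,"dz":-0.025,"roll":-0.052,"hand":0.4},{"dx":0.0135,"dy":0.0193,"dz":-0.025,"roll":-0.052,"hand":0.4},{"dx":0,"dy":0,"dz":0,"roll":0,"hand":0.4},{"dx":0,"dy":0,"dz":0,"roll":0,"hand":0.4}]'
cat >> h.py <<'E'
def top(c,xy,zt=.083,r=30):
    "centre of the bright shaft end near predicted xy at height zt"
    im=c["img"];g=cv2.cvtColor(im,cv2.COLOR_RGB2GRAY);hsv=cv2.cvtColor(im,cv2.COLOR_RGB2HSV)
    u,v=proj(c,[*xy,zt]).astype(int);t=np.median(g[v-2:v+3,u-2:u+3]);b=np.zeros_like(g);cv2.circle(b,(int(u),int(v)),r,1,-1)
    m=((abs(g.astype(int)-t)<12)&(hsv[:,:,1]<60)&(b>0)).astype(np.uint8)
    k,lab,st,ce=cv2.connectedComponentsWithStats(m,connectivity=4);i=lab[v,u]
    l,tp,w,h,a=st[i];e=(l+w/2-.5,tp+h/2-.5)
    return (u,v),t,st[i],ray(c,*e,zt)[:2].round(4),ray(c,*ce[i],zt)[:2].round(4),(np.linalg.norm(ray(c,l+w-.5,e[1],zt)-ray(c,l-.5,e[1],zt))*1000).round(1)
E
python3 - <<'E'
from h import *
c=read_camera("wrist");save(c,"w10.png",s=1)
import pickle;pickle.dump(c,open("a.pkl","wb"))
for n,p in zip("ABCD",[(.5756,.3736),(.5634,.2925),(.5041,.303),(.4496,.3069)]):print(n,top(c,p))
E
```

```text
time: 18.65
position: [0.5757, 0.3727, 0.2015]
ee_rot: [3.139, 0.004, -0.133]
contact_force: [0.5, -0.2, 0.4]
gripper_width: 0.0514
A ((np.int64(316), np.int64(193)), np.float64(79.0), array([304, 181,  27,  18, 317], dtype=int32), array([0.5794, 0.3727]), array([0.58  , 0.3736]), np.float64(25.2))
B ((np.int64(403), np.int64(194)), np.float64(77.0), array([393, 184,  23,  22, 379], dtype=int32), array([0.5635, 0.2923]), array([0.5633, 0.2924]), np.float64(21.7))
C ((np.int64(395), np.int64(251)), np.float64(160.0), array([388, 245,  16,  14, 185], dtype=int32), array([0.5039, 0.3031]), array([0.5039, 0.303 ]), np.float64(16.2))
D ((np.int64(394), np.int64(296)), np.float64(10.0), array([377, 285,  37,  41, 625], dtype=int32), array([0.4384, 0.3067]), array([0.4372, 0.308 ]), np.float64(40.1))
```

View pics/w10.png

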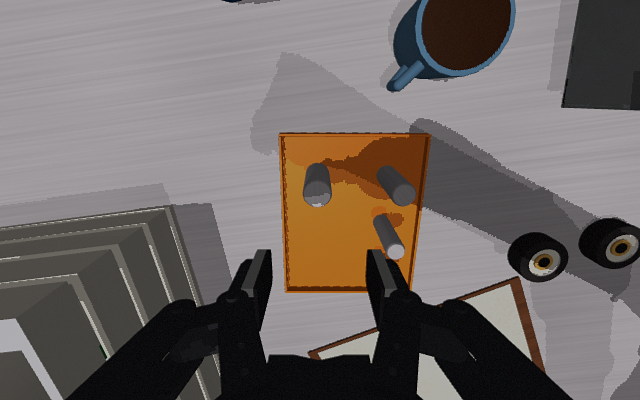

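The fingers straddle A, whose end is centred at (317,194). Descending.

```bash
python3 -m inch '[{"dx":0,"dy":0,"dz":-0.035,"roll":0,"hand":0.4},{"dx":0,"dy":0,"dz":-0.035,"roll":0,"hand":0.4},{"dx":0,"dy":0,"dz":-0.035,"roll":0,"hand":0.4},{"dx":0,"dy":0,"dz":-0.035,"roll":0,"hand":0.4},{"dx":0,"dy":0,"dz":-0.014,"roll":0,"hand":0.4},{"dx":0,"dy":0,"dz":0,"roll":0,"hand":0.4},{"dx":0,"dy":0,"dz":0,"roll":0,"hand":0.4}]'; python3 -m inch '[{"dx":0,"dy":0,"dz":0,"roll":0,"hand":1},{"dx":0,"dy":0,"dz":0,"roll":0,"hand":1},{"dx":0,"dy":0,"dz":0,"roll":0,"hand":1},{"dx":0,"dy":0,"dz":0,"roll":0,"hand":1}]' 60;  python3 -m inch '[{"dx":0,"dy":0,"dz":0.03,"roll":0,"hand":1},{"dx":0,"dy":0,"dz":0.04,"roll":0,"hand":1},{"dx":0,"dy":0,"dz":0.04,"roll":0,"hand":1},{"dx":0,"dy":0,"dz":0.04,"roll":0,"hand":1},{"dx":0,"dy":0,"dz":0.03,"roll":0,"hand":1},{"dx":0,"dy":0,"dz":0,"roll":0,"hand":1}]'
```

```text
time: 19.28
position: [0.5772, 0.3733, 0.0515]
ee_rot: [-3.141, -0.001, -0.135]
contact_force: [-0.2, 0.4, -0.0]
gripper_width: 0.0514
time: 19.62
position: [0.5779, 0.3746, 0.0531]
ee_rot: [-3.139, -0.003, -0.135]
contact_force: [-0.9, -1.9, 7.8]
gripper_width: 0.0265
time: 20.12
position: [0.5786, 0.377, 0.2388]
ee_rot: [-3.132, -0.01, -0.134]
contact_force: [-0.0, 1.8, -1.9]
gripper_width: 0.0263
```

Grip width of 26.5 mm fits a 28 mm shaft (the reading runs about 1.5 mm low). Carrying it beside hole_28 to measure all the holes closely.

```bash
python3 -m inch '[{"dx":0.012,"dy":-0.039,"dz":0,"roll":0.012,"hand":1},{"dx":0.012,"dy":-0.039,"dz":0,"roll":0.012,"hand":1},{"dx":0.012,"dy":-0.039,"dz":0,"roll":0.012,"hand":1},{"dx":0.012,"dy":-0.039,"dz":0,"roll":0.012,"hand":1},{"dx":0.012,"dy":-0.039,"dz":0,"roll":0.012,"hand":1},{"dx":0.012,"dy":-0.039,"dz":0,"roll":0.012,"hand":1},{"dx":0.012,"dy":-0.03,"dz":0,"roll":0.012,"hand":1},{"dx":0.010,"dy":0,"dz":0,"roll":0.012,"hand":1}]'; python3 -m inch '[{"dx":0,"dy":0,"dz":0,"roll":0,"hand":1},{"dx":0,"dy":0,"dz":0,"roll":0,"hand":1},{"dx":0,"dy":0,"dz":0,"roll":0,"hand":1}]'
python3 - <<'E'
from h import *
c=read_camera("wrist");save(c,"w11.png",s=1.25)
import pickle;pickle.dump(c,open("h.pkl","wb"))
for p in[(.6727,.0593),(.6705,.0033),(.6679,-.0527),(.666,-.1088)]:print(proj(c,[*p,.15])*1.25)
E
```

```text
time: 20.78
position: [0.6721, 0.0965, 0.228]
ee_rot: [3.131, 0.001, -0.051]
contact_force: [0.5, -2.6, -4.1]
gripper_width: 0.0263
time: 21.03
position: [0.669, 0.1109, 0.2291]
ee_rot: [-3.141, 0.002, -0.036]
contact_force: [-0.8, 0.9, -2.8]
gripper_width: 0.0261
[477.24446834 252.11332637]
[564.23548463 252.30728269]
[651.07590568 253.08564523]
[738.23637547 252.83571365]
```

View pics/w11.png

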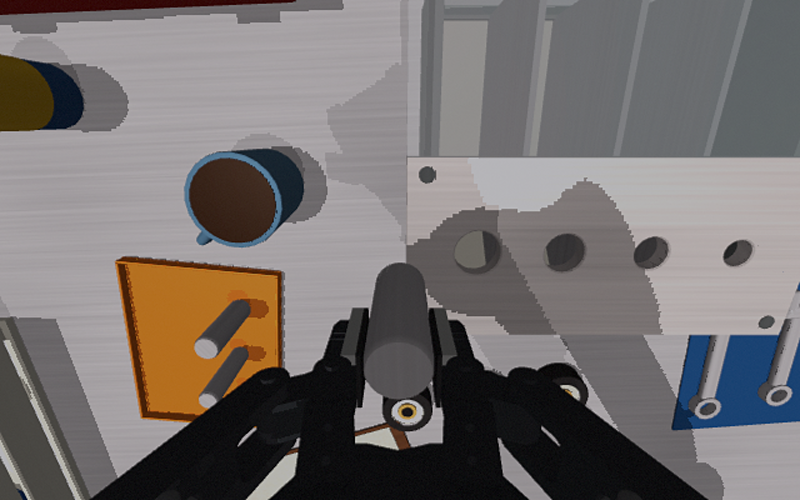

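All four predicted holes fall on their images: (477,252), (565,251), (652,252) and (738,252). I'll check the held shaft's offset from the TCP.

Run:
```python
from h import *
import pickle;c=pickle.load(open("h.pkl","rb"));p=np.array(read_state()["position"]);print(p)
for dz in(.03,-.05):
    a=np.linspace(0,2*np.pi,60)
    for rr in(.014,.0125):
        q=np.array([proj(c,p+[rr*np.cos(t),rr*np.sin(t),dz]) for t in a])*1.25
        print(dz,rr,q.min(0).round(),q.max(0).round())
g=cv2.cvtColor(c["img"],cv2.COLOR_RGB2GRAY)
print([int(x) for x in g[205:325:3,320]]);print([int(x) for x in g[290,290:352]])
```

```text
[0.66900887 0.11120309 0.22936337]
0.03 0.014 [358. 333.] [434. 397.]
0.03 0.0125 [362. 336.] [430. 394.]
-0.05 0.014 [372. 255.] [421. 300.]
-0.05 0.0125 [375. 258.] [419. 298.]
[162, 166, 55, 59, 58, 59, 58, 60, 59, 60, 59, 60, 59, 61, 60, 61, 60, 60, 60, 61, 60, 63, 67, 84, 84, 84, 83, 85, 84, 82, 85, 83, 86, 84, 84, 84, 84, 85, 49, 187]
[14, 62, 70, 83, 84, 84, 83, 83, 83, 84, 85, 85, 85, 83, 83, 83, 84, 85, 84, 84, 83, 83, 83, 82, 82, 82, 84, 84, 85, 83, 83, 83, 83, 83, 82, 83, 81, 83, 83, 81, 83, 83, 84, 83, 84, 84, 84, 83, 83, 83, 82, 83, 83, 82, 77, 67, 66, 27, 6, 3, 17, 15]
```

```bash
python3 -m inch '[{"dx":0.002,"dy":-0.02,"dz":0,"roll":0,"hand":1},{"dx":0.002,"dy":-0.02,"dz":0,"roll":0,"hand":1},{"dx":0.001,"dy":-0.011,"dz":0,"roll":0,"hand":1},{"dx":0,"dy":0,"dz":-0.01,"roll":0,"hand":1},{"dx":0,"dy":0,"dz":-0.01,"roll":0,"hand":1},{"dx":0,"dy":0,"dz":0,"roll":0,"hand":1},{"dx":0,"dy":0,"dz":0,"roll":0,"hand":1},{"dx":0,"dy":0,"dz":0,"roll":0,"hand":1}]'
```

```text
time: 21.75
position: [0.6748, 0.0603, 0.2094]
ee_rot: [-3.141, 0.001, -0.036]
contact_force: [-0.4, -0.7, -4.3]
gripper_width: 0.0261
```

```bash
python3 -m inch '[{"dx":0,"dy":0,"dz":-0.006,"roll":0,"hand":1},{"dx":0,"dy":0,"dz":-0.003,"roll":0,"hand":1},{"dx":0,"dy":0,"dz":-0.003,"roll":0,"hand":1},{"dx":0,"dy":0,"dz":-0.003,"roll":0,"hand":1},{"dx":0,"dy":0,"dz":0,"roll":0,"hand":1},{"dx":0,"dy":0,"dz":0,"roll":0,"hand":1}]'
```

```text
time: 22.25
position: [0.6751, 0.0593, 0.1944]
ee_rot: [-3.141, 0.0, -0.038]
contact_force: [1.0, 1.9, -2.8]
gripper_width: 0.0262
```

```bash
python3 -m inch '[{"dx":0,"dy":0,"dz":-0.004,"roll":0,"hand":1},{"dx":0,"dy":0,"dz":-0.004,"roll":0,"hand":1},{"dx":0,"dy":0,"dz":-0.004,"roll":0,"hand":1},{"dx":0,"dy":0,"dz":0,"roll":0,"hand":1},{"dx":0,"dy":0,"dz":0,"roll":0,"hand":1}]'
```

```text
time: 22.67
position: [0.6748, 0.0591, 0.1816]
ee_rot: [-3.141, 0.002, -0.038]
contact_force: [-0.0, 3.8, -6.9]
gripper_width: 0.0261
```

The shaft is 15–18 mm into hole_28. Releasing it.

```bash
python3 -m inch '[{"dx":0,"dy":0.0005,"dz":-0.005,"roll":0,"hand":1},{"dx":0,"dy":0,"dz":0,"roll":0,"hand":1},{"dx":0,"dy":0,"dz":0,"roll":0,"hand":0.4},{"dx":0,"dy":0,"dz":0,"roll":0,"hand":0.4},{"dx":0,"dy":0,"dz":0,"roll":0,"hand":0.4},{"dx":0,"dy":0,"dz":0,"roll":0,"hand":0.4},{"dx":0,"dy":0,"dz":0,"roll":0,"hand":0.4}]'
python3 - <<'E'
from h import *
c=read_camera("wrist");save(c,"w12.png",s=1)
print([ (round(r["p"],2),np.round(np.array(r["box"])*[640,400,640,400],0).tolist()) for r in find_in("wrist","shaft_a")[:4]])
g=cv2.cvtColor(c["img"],cv2.COLOR_RGB2GRAY);u,v=proj(c,[.6727,.0593,.15]);print(u,v,g[int(v)-12:int(v)+13:4,int(u)-12:int(u)+13:4])
E
```

```text
time: 23.25
position: [0.6755, 0.0583, 0.1781]
ee_rot: [3.141, -0.0, -0.039]
contact_force: [0.2, 0.3, 0.2]
gripper_width: 0.0511
[(0.82, [85.0, 307.0, 63.0, 63.0]), (0.57, [76.0, 264.0, 67.0, 58.0]), (0.57, [303.0, 221.0, 22.0, 7.0])]
316.35861854133725 240.31430152932563 [[104 103 102 102 102 103 102]
 [102 101 103 101 103 102 103]
 [102 102 102 101 102 102 103]
 [101 103 102 101 101 101 101]
 [102 103 103 102 102 103 103]
 [103 102 101 101 103 103 104]
 [ 64  64  84 104  87  66  61]]
```

```bash
python3 -m inch '[{"dx":0,"dy":0,"dz":0.03,"roll":0,"hand":0.4},{"dx":0,"dy":0,"dz":0.03,"roll":0,"hand":0.4},{"dx":-0.016,"dy":0.034,"dz":0,"roll":-0.015,"hand":0.4},{"dx":-0.016,"dy":0.034,"dz":0,"roll":-0.015,"hand":0.4},{"dx":-0.016,"dy":0.034,"dz":0,"roll":-0.015,"hand":0.4},{"dx":-0.016,"dy":0.033,"dz":0,"roll":-0.015,"hand":0.4},{"dx":-0.016,"dy":0.033,"dz":0,"roll":-0.015,"hand":0.4},{"dx":-0.016,"dy":0.033,"dz":0,"roll":-0.015,"hand":0.4}]';python3 -m inch '[{"dx":-0.016,"dy":0.033,"dz":0,"roll":-0.01,"hand":0.4},{"dx":0,"dy":0,"dz":-0.03,"roll":0,"hand":0.4},{"dx":0,"dy":0,"dz":0,"roll":0,"hand":0.4},{"dx":0,"dy":0,"dz":0,"roll":0,"hand":0.4}]'
python3 - <<'E'
from h import *
w=read_camera("wrist");c=read_camera("scene");save(w,"w13.png")
a=cv2.resize(c["img"][150:320,190:470,::-1],None,fx=2.2,fy=2.2,interpolation=cv2.INTER_CUBIC)
b=w["img"][100:310,150:550,::-1];h=np.zeros((b.shape[0],a.shape[1],3),np.uint8);h[:,:b.shape[1]]=b
cv2.imwrite("pics/combo1.png",np.vstack([a,h]));print(a.shape,proj(c,[.6727,.0593,.15]),proj(c,[.5635,.2923,.08]))
for n,p in zip("BC",[(.5634,.2925),(.5041,.303)]):print(n,top(w,p))
print(proj(w,(.4496,.3069,.083)))
E
```

```text
time: 24.02
position: [0.5783, 0.2612, 0.2379]
ee_rot: [3.141, -0.0, -0.129]
contact_force: [0.4, 0.3, -0.2]
gripper_width: 0.0515
time: 24.35
position: [0.5626, 0.2921, 0.2065]
ee_rot: [3.139, 0.002, -0.138]
contact_force: [0.4, -0.5, 0.7]
gripper_width: 0.0511
(374, 616, 3) [324.396152   233.77131893] [425.1110298  251.87769121]
B ((np.int64(317), np.int64(191)), np.float64(77.0), array([307, 181,  22,  18, 248], dtype=int32), array([0.5649, 0.2918]), array([0.5663, 0.2917]), np.float64(20.9))
C ((np.int64(314), np.int64(247)), np.float64(162.0), array([307, 241,  16,  14, 182], dtype=int32), array([0.504 , 0.3035]), array([0.504 , 0.3032]), np.float64(16.3))
[318.52092382 292.18414553]
```

View pics/combo1.png

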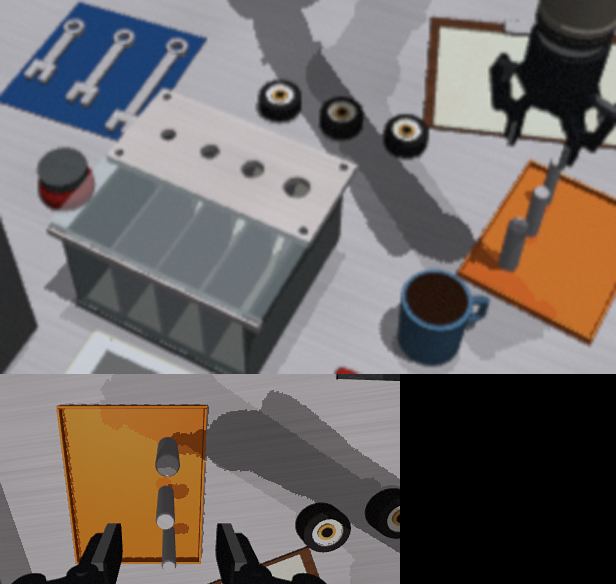

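The combined view shows A gone from the tray, hole_28 open and empty, and spanners and rollers set in place. B is centred between the fingers, so I'm descending on it.

```bash
python3 -m inch '[{"dx":0.001,"dy":0,"dz":-0.035,"roll":0,"hand":0.4},{"dx":0,"dy":0,"dz":-0.035,"roll":0,"hand":0.4},{"dx":0,"dy":0,"dz":-0.035,"roll":0,"hand":0.4},{"dx":0,"dy":0,"dz":-0.035,"roll":0,"hand":0.4},{"dx":0,"dy":0,"dz":-0.016,"roll":0,"hand":0.4},{"dx":0,"dy":0,"dz":0,"roll":0,"hand":0.4},{"dx":0,"dy":0,"dz":0,"roll":0,"hand":0.4}]'; python3 -m inch '[{"dx":0,"dy":0,"dz":0,"roll":0,"hand":1},{"dx":0,"dy":0,"dz":0,"roll":0,"hand":1},{"dx":0,"dy":0,"dz":0,"roll":0,"hand":1},{"dx":0,"dy":0,"dz":0,"roll":0,"hand":1}]' 60;  python3 -m inch '[{"dx":0,"dy":0,"dz":0.03,"roll":0,"hand":1},{"dx":0,"dy":0,"dz":0.04,"roll":0,"hand":1},{"dx":0,"dy":0,"dz":0.04,"roll":0,"hand":1},{"dx":0,"dy":0,"dz":0.04,"roll":0,"hand":1},{"dx":0,"dy":0,"dz":0.03,"roll":0,"hand":1},{"dx":0,"dy":0,"dz":0,"roll":0,"hand":1}]'
```

```text
time: 25.03
position: [0.5654, 0.2921, 0.0521]
ee_rot: [3.142, 0.0, -0.141]
contact_force: [0.8, 0.1, 0.7]
gripper_width: 0.0511
time: 25.37
position: [0.5659, 0.2936, 0.0543]
ee_rot: [-3.14, -0.003, -0.139]
contact_force: [-0.1, -0.8, 6.6]
gripper_width: 0.022
time: 25.87
position: [0.5671, 0.2961, 0.24]
ee_rot: [-3.133, -0.011, -0.138]
contact_force: [0.8, 1.5, -2.2]
gripper_width: 0.0224
```

```bash
python3 -m inch '[{"dx":0.013,"dy":-0.036,"dz":0,"roll":0.0125,"hand":1},{"dx":0.013,"dy":-0.036,"dz":0,"roll":0.0125,"hand":1},{"dx":0.013,"dy":-0.036,"dz":0,"roll":0.0125,"hand":1},{"dx":0.013,"dy":-0.036,"dz":0,"roll":0.0125,"hand":1},{"dx":0.013,"dy":-0.036,"dz":0,"roll":0.0125,"hand":1},{"dx":0.013,"dy":-0.036,"dz":0,"roll":0.0125,"hand":1},{"dx":0.013,"dy":-0.036,"dz":0,"roll":0.0125,"hand":1},{"dx":0.013,"dy":-0.036,"dz":0,"roll":0.0125,"hand":1}]';python3 -m inch '[{"dx":0,"dy":0,"dz":-0.01,"roll":0,"hand":1},{"dx":0,"dy":0,"dz":-0.01,"roll":0,"hand":1},{"dx":0,"dy":0,"dz":0,"roll":0,"hand":1},{"dx":0,"dy":0,"dz":0,"roll":0,"hand":1},{"dx":0,"dy":0,"dz":0,"roll":0,"hand":1},{"dx":0,"dy":0,"dz":0,"roll":0,"hand":1}]'
python3 - <<'E'
from h import *
c=read_camera("wrist");s=read_state();p=np.array(s["position"]);print(p,s["ee_rot"])
import pickle;pickle.dump(c,open("hb.pkl","wb"))
g=cv2.cvtColor(c["img"],cv2.COLOR_RGB2GRAY)
a=np.linspace(0,2*np.pi,60)
for rr,dz in((.012,.0275),(.0105,.029),(.012,-.0495)):
    q=np.array([proj(c,p+[rr*np.cos(t),rr*np.sin(t),dz]) for t in a]);print(rr,dz,q.min(0).round(1),q.max(0).round(1))
print([int(x) for x in g[190:325:2,318]]);print(g[250,285:350].tolist());print(proj(c,[.6705,.0033,.15]),[proj(c,[*h,.15]).round(1) for h in[(.6727,.0593),(.6679,-.0527),(.666,-.1088)]])
E
```

```text
time: 26.53
position: [0.6679, 0.0028, 0.2309]
ee_rot: [3.141, 0.001, -0.038]
contact_force: [0.9, 0.0, -2.5]
gripper_width: 0.0218
time: 27.03
position: [0.6682, 0.0069, 0.2124]
ee_rot: [-3.141, -0.001, -0.036]
contact_force: [-0.3, 0.1, -3.4]
gripper_width: 0.0224
[0.6682713  0.00647844 0.2124053 ] [ 3.14157637e+00 -7.16902694e-04 -3.60953795e-02]
0.012 0.0275 [292.5 266.4] [344. 310.]
0.0105 0.029 [295.5 271.1] [341.  309.5]
0.012 -0.0495 [301.6 207.2] [335.1 238.1]
[154, 153, 150, 158, 103, 102, 102, 102, 101, 102, 102, 81, 56, 54, 55, 57, 56, 56, 56, 56, 56, 56, 56, 57, 56, 57, 56, 56, 57, 56, 56, 56, 56, 56, 58, 55, 57, 58, 58, 58, 57, 61, 65, 67, 80, 81, 82, 82, 79, 80, 81, 78, 79, 79, 79, 80, 82, 81, 79, 80, 81, 83, 71, 8, 31, 29, 30, 111]
[74, 51, 54, 57, 54, 57, 54, 57, 58, 27, 7, 9, 5, 44, 141, 68, 52, 55, 52, 54, 53, 54, 56, 57, 57, 58, 56, 59, 59, 58, 56, 55, 55, 56, 57, 54, 55, 56, 56, 54, 55, 57, 55, 57, 56, 56, 57, 57, 57, 58, 55, 55, 56, 58, 25, 9, 7, 4, 29, 56, 57, 54, 53, 57, 55]
[322.45522607 213.25050645] [array([248.2, 213.1]), array([396.7, 213.9]), array([471. , 213.8])]
```

```bash
python3 -m inch '[{"dx":0.005,"dy":-0.003,"dz":0,"roll":0,"hand":1},{"dx":0,"dy":0,"dz":-0.005,"roll":0,"hand":1},{"dx":0,"dy":0,"dz":-0.004,"roll":0,"hand":1},{"dx":0,"dy":0,"dz":-0.003,"roll":0,"hand":1},{"dx":0,"dy":0,"dz":-0.003,"roll":0,"hand":1},{"dx":0,"dy":0,"dz":0,"roll":0,"hand":1},{"dx":0,"dy":0,"dz":0,"roll":0,"hand":1}]'
```

```text
time: 27.67
position: [0.6734, 0.0021, 0.1979]
ee_rot: [3.141, -0.0, -0.038]
contact_force: [-2.6, 0.1, 4.8]
gripper_width: 0.0224
```

```bash
python3 -m inch '[{"dx":-0.001,"dy":0.001,"dz":-0.002,"roll":0,"hand":1},{"dx":0,"dy":0,"dz":-0.002,"roll":0,"hand":1},{"dx":0,"dy":0,"dz":0,"roll":0,"hand":1},{"dx":0,"dy":0,"dz":0,"roll":0,"hand":1}]'
```

```text
time: 28.0
position: [0.6738, 0.0026, 0.1974]
ee_rot: [3.14, -0.005, -0.039]
contact_force: [-3.6, -2.4, 17.4]
gripper_width: 0.0222
```

```bash
python3 -m inch '[{"dx":-0.0015,"dy":0,"dz":0.006,"roll":0,"hand":1},{"dx":0,"dy":0,"dz":0,"roll":0,"hand":1},{"dx":0,"dy":0,"dz":-0.004,"roll":0,"hand":1},{"dx":0,"dy":0,"dz":-0.003,"roll":0,"hand":1},{"dx":0,"dy":0,"dz":-0.003,"roll":0,"hand":1},{"dx":0,"dy":0,"dz":0,"roll":0,"hand":1},{"dx":0,"dy":0,"dz":0,"roll":0,"hand":1}]'
```

```text
time: 28.58
position: [0.6714, 0.0038, 0.1878]
ee_rot: [-3.14, -0.001, -0.038]
contact_force: [3.3, 1.9, -2.8]
gripper_width: 0.0225
```

```bash
python3 -m inch '[{"dx":0.0005,"dy":0,"dz":-0.005,"roll":0,"hand":1},{"dx":0,"dy":0,"dz":-0.006,"roll":0,"hand":1},{"dx":0,"dy":0,"dz":0,"roll":0,"hand":1},{"dx":0,"dy":0,"dz":0,"roll":0,"hand":1}]'
```

```text
time: 28.92
position: [0.6714, 0.0036, 0.1758]
ee_rot: [-3.14, 0.0, -0.038]
contact_force: [4.5, 2.4, -5.2]
gripper_width: 0.0222
```

```bash
python3 -m inch '[{"dx":0,"dy":0,"dz":0,"roll":0,"hand":0.4},{"dx":0,"dy":0,"dz":0,"roll":0,"hand":0.4},{"dx":0,"dy":0,"dz":0,"roll":0,"hand":0.4},{"dx":0,"dy":0,"dz":0,"roll":0,"hand":0.4},{"dx":0,"dy":0,"dz":0,"roll":0,"hand":0.4},{"dx":0,"dy":0,"dz":0.03,"roll":0,"hand":0.4},{"dx":0,"dy":0,"dz":0.03,"roll":0,"hand":0.4}]'
python3 - <<'E'
from h import *
c=read_camera("wrist");save(c,"w14.png")
g=cv2.cvtColor(c["img"],cv2.COLOR_RGB2GRAY);u,v=proj(c,[.6705,.0033,.15]).astype(int);print(u,v,g[v-16:v+17:4,u-24:u+25:4]);print(find_in("wrist","shaft_a")[:3])
E
python3 -m inch '[{"dx":-0.0187,"dy":0.0333,"dz":0,"roll":-0.0125,"hand":0.4},{"dx":-0.0187,"dy":0.0333,"dz":0,"roll":-0.0125,"hand":0.4},{"dx":-0.0187,"dy":0.0333,"dz":0,"roll":-0.0125,"hand":0.4},{"dx":-0.0187,"dy":0.0333,"dz":0,"roll":-0.0125,"hand":0.4},{"dx":-0.0187,"dy":0.0333,"dz":0,"roll":-0.0125,"hand":0.4},{"dx":-0.0187,"dy":0.0333,"dz":0,"roll":-0.0125,"hand":0.4},{"dx":-0.0187,"dy":0.0333,"dz":0,"roll":-0.0125,"hand":0.4},{"dx":-0.0187,"dy":0.0333,"dz":0,"roll":-0.0125,"hand":0.4}]';python3 -m inch '[{"dx":-0.0187,"dy":0.0333,"dz":0,"roll":0,"hand":0.4},{"dx":0,"dy":0,"dz":-0.03,"roll":0,"hand":0.4},{"dx":0,"dy":0,"dz":0,"roll":0,"hand":0.4},{"dx":0,"dy":0,"dz":0,"roll":0,"hand":0.4}]'
python3 - <<'E'
from h import *
w=read_camera("wrist");save(w,"w15.png");print(top(w,(.504,.3035)))
for r in find_in("wrist","shaft_a")[:4]:print(round(r["p"],2),np.round(np.array(r["box"])*[640,400,640,400]).tolist())
print(proj(w,(.4496,.3069,.083)))
E
```

```text
time: 29.5
position: [0.6695, 0.0022, 0.2361]
ee_rot: [3.141, 0.006, -0.038]
contact_force: [0.4, -0.0, 0.8]
gripper_width: 0.0512
316 203 [[153 152 152 150 150 151 151 149 149  89  88  87 151]
 [160 159 159 158  86  66  77  70  92  86  87  87  85]
 [ 85  85  83  91 104  73  66  63  62  65  85  84  84]
 [ 82  86  83 101 101  66  65  63  64  72  78  84  85]
 [ 84  86  78 101 100 102  99 101 101 101  67  86  86]
 [ 86  87  83  80 101 100 101 101 101 103  75  85  86]
 [ 86  86  87  57  81 102 101 100  95  56  86  87  86]
 [ 81  81  83  81  62  60  59  59  57  77  81  83  80]
 [ 85  86  86  83  84  81  80  81  87  87  86  85  86]]
[{'box': [0.1405, 0.7625, 0.0659, 0.1305], 'p': 0.94}, {'box': [0.1127, 0.6965, 0.087, 0.122], 'p': 0.86}, {'box': [0.3927, 0.4738, 0.027, 0.0387], 'p': 0.7}]
time: 30.27
position: [0.5203, 0.2703, 0.2375]
ee_rot: [3.141, 0.0, -0.139]
contact_force: [-0.1, -0.2, 0.8]
gripper_width: 0.0511
time: 30.6
position: [0.5021, 0.3016, 0.2064]
ee_rot: [3.138, 0.002, -0.138]
contact_force: [-0.4, -0.2, 0.5]
gripper_width: 0.0513
((np.int64(315), np.int64(190)), np.float64(78.0), array([307, 182,  18,  13, 186], dtype=int32), array([0.5061, 0.303 ]), array([0.506, 0.303]), np.float64(17.1))
0.81 [303.0, 165.0, 25.0, 33.0]
0.67 [315.0, 207.0, 13.0, 40.0]
[319.56680362 241.41421368]
```

Hole_24 is clear. Now shaft C.

```bash
python3 -m inch '[{"dx":0,"dy":0.001,"dz":-0.035,"roll":0,"hand":0.4},{"dx":0,"dy":0,"dz":-0.035,"roll":0,"hand":0.4},{"dx":0,"dy":0,"dz":-0.035,"roll":0,"hand":0.4},{"dx":0,"dy":0,"dz":-0.035,"roll":0,"hand":0.4},{"dx":0,"dy":0,"dz":-0.016,"roll":0,"hand":0.4},{"dx":0,"dy":0,"dz":0,"roll":0,"hand":0.4},{"dx":0,"dy":0,"dz":0,"roll":0,"hand":0.4}]'; python3 -m inch '[{"dx":0,"dy":0,"dz":0,"roll":0,"hand":1},{"dx":0,"dy":0,"dz":0,"roll":0,"hand":1},{"dx":0,"dy":0,"dz":0,"roll":0,"hand":1},{"dx":0,"dy":0,"dz":0,"roll":0,"hand":1}]' 60;  python3 -m inch '[{"dx":0,"dy":0,"dz":0.03,"roll":0,"hand":1},{"dx":0,"dy":0,"dz":0.04,"roll":0,"hand":1},{"dx":0,"dy":0,"dz":0.04,"roll":0,"hand":1},{"dx":0,"dy":0,"dz":0.04,"roll":0,"hand":1},{"dx":0,"dy":0,"dz":0.03,"roll":0,"hand":1},{"dx":0,"dy":0,"dz":0,"roll":0,"hand":1}]'
```

```text
time: 31.28
position: [0.5041, 0.303, 0.052]
ee_rot: [3.142, 0.0, -0.141]
contact_force: [1.0, 0.9, 1.3]
gripper_width: 0.0515
time: 31.62
position: [0.5044, 0.3043, 0.0539]
ee_rot: [-3.14, -0.003, -0.139]
contact_force: [0.3, -0.2, 7.0]
gripper_width: 0.0181
time: 32.12
position: [0.5057, 0.307, 0.2395]
ee_rot: [-3.133, -0.01, -0.138]
contact_force: [0.9, 1.4, -2.3]
gripper_width: 0.0182
```

```bash
python3 -m inch '[{"dx":0.016,"dy":-0.036,"dz":0,"roll":0.0125,"hand":1},{"dx":0.016,"dy":-0.036,"dz":0,"roll":0.0125,"hand":1},{"dx":0.016,"dy":-0.036,"dz":0,"roll":0.0125,"hand":1},{"dx":0.016,"dy":-0.036,"dz":0,"roll":0.0125,"hand":1},{"dx":0.016,"dy":-0.036,"dz":0,"roll":0.0125,"hand":1},{"dx":0.016,"dy":-0.036,"dz":0,"roll":0.0125,"hand":1},{"dx":0.016,"dy":-0.036,"dz":0,"roll":0.0125,"hand":1},{"dx":0.016,"dy":-0.036,"dz":0,"roll":0.0125,"hand":1}]';python3 -m inch '[{"dx":0.016,"dy":-0.036,"dz":0,"roll":0,"hand":1},{"dx":0.016,"dy":-0.036,"dz":0,"roll":0,"hand":1},{"dx":0,"dy":0,"dz":-0.01,"roll":0,"hand":1},{"dx":0,"dy":0,"dz":-0.01,"roll":0,"hand":1},{"dx":0,"dy":0,"dz":0,"roll":0,"hand":1},{"dx":0,"dy":0,"dz":0,"roll":0,"hand":1},{"dx":0,"dy":0,"dz":0,"roll":0,"hand":1},{"dx":0,"dy":0,"dz":0,"roll":0,"hand":1}]'
cat >> h.py <<'E'
def held(n,r):
    c=read_camera("wrist");p=np.array(read_state()["position"]);print(p.round(4));save(c,n)
    g=cv2.cvtColor(c["img"],cv2.COLOR_RGB2GRAY);a=np.linspace(0,2*np.pi,60)
    for rr,dz in((r-.0015,.029),(r,-.0495)):
        q=np.array([proj(c,p+[rr*np.cos(t),rr*np.sin(t),dz]) for t in a]);print(rr,dz,q.min(0).round(1),q.max(0).round(1))
    print("col318 from 190",g[190:325:2,318].tolist());print("row250 from 285",g[250,285:350].tolist())
E
python3 -c "
from h import *
held('w16.png',.010)"
```

```text
time: 32.78
position: [0.6308, 0.0135, 0.2311]
ee_rot: [3.141, 0.001, -0.038]
contact_force: [0.2, 0.8, -1.7]
gripper_width: 0.0183
time: 33.45
position: [0.6629, -0.0546, 0.2124]
ee_rot: [3.142, -0.001, -0.036]
contact_force: [0.3, -0.3, -1.7]
gripper_width: 0.0181
[ 0.663  -0.055   0.2124]
0.0085 0.029 [299.8 275. ] [336.7 306.1]
0.01 -0.0495 [304.4 209.9] [332.3 235.6]
col318 from 190 [148, 155, 159, 82, 99, 100, 100, 100, 100, 101, 100, 60, 55, 56, 57, 56, 55, 56, 57, 57, 57, 59, 56, 57, 56, 57, 58, 57, 58, 58, 58, 58, 58, 58, 58, 58, 57, 59, 59, 59, 58, 63, 64, 74, 80, 81, 80, 82, 84, 81, 81, 82, 82, 80, 80, 80, 78, 81, 81, 19, 7, 9, 10, 13, 17, 29, 30, 30]
row250 from 285 [170, 170, 155, 138, 68, 51, 55, 53, 54, 53, 53, 55, 55, 26, 6, 1, 10, 27, 52, 54, 54, 54, 56, 57, 57, 58, 56, 56, 57, 56, 57, 58, 57, 58, 57, 56, 59, 59, 60, 60, 58, 59, 58, 58, 58, 57, 58, 56, 56, 58, 35, 6, 6, 6, 26, 54, 55, 56, 53, 55, 55, 55, 54, 52, 71]
```

```bash
python3 -m inch '[{"dx":0.0046,"dy":0.003,"dz":0,"roll":0,"hand":1},{"dx":0,"dy":0,"dz":-0.005,"roll":0,"hand":1},{"dx":0,"dy":0,"dz":-0.004,"roll":0,"hand":1},{"dx":0,"dy":0,"dz":-0.003,"roll":0,"hand":1},{"dx":0,"dy":0,"dz":-0.003,"roll":0,"hand":1},{"dx":0,"dy":0,"dz":0,"roll":0,"hand":1},{"dx":0,"dy":0,"dz":0,"roll":0,"hand":1}]'
```

```text
time: 34.08
position: [0.6677, -0.0533, 0.1976]
ee_rot: [3.141, -0.0, -0.038]
contact_force: [-1.1, 0.3, 3.8]
gripper_width: 0.0183
```

```bash
python3 -m inch '[{"dx":-0.0005,"dy":0.001,"dz":0.004,"roll":0,"hand":1},{"dx":0,"dy":0,"dz":0,"roll":0,"hand":1},{"dx":0,"dy":0,"dz":-0.004,"roll":0,"hand":1},{"dx":0,"dy":0,"dz":-0.003,"roll":0,"hand":1},{"dx":0,"dy":0,"dz":-0.002,"roll":0,"hand":1},{"dx":0,"dy":0,"dz":0,"roll":0,"hand":1},{"dx":0,"dy":0,"dz":0,"roll":0,"hand":1}]'
```

```text
time: 34.67
position: [0.6671, -0.0521, 0.1909]
ee_rot: [-3.141, 0.001, -0.038]
contact_force: [3.0, 0.2, -3.5]
gripper_width: 0.0183
```

Going in. Lowering further, then releasing.

```bash
python3 -m inch '[{"dx":0.0005,"dy":0,"dz":-0.005,"roll":0,"hand":1},{"dx":0,"dy":0,"dz":-0.005,"roll":0,"hand":1},{"dx":0,"dy":0,"dz":-0.004,"roll":0,"hand":1},{"dx":0,"dy":0,"dz":0,"roll":0,"hand":1},{"dx":0,"dy":0,"dz":0,"roll":0,"hand":1}]'
```

```text
time: 35.08
position: [0.6673, -0.0522, 0.1769]
ee_rot: [-3.141, 0.001, -0.038]
contact_force: [3.5, 1.2, -3.6]
gripper_width: 0.0183
```

```bash
python3 -m inch '[{"dx":0,"dy":0,"dz":0,"roll":0,"hand":0.4},{"dx":0,"dy":0,"dz":0,"roll":0,"hand":0.4},{"dx":0,"dy":0,"dz":0,"roll":0,"hand":0.4},{"dx":0,"dy":0,"dz":0,"roll":0,"hand":0.4},{"dx":0,"dy":0,"dz":0,"roll":0,"hand":0.4},{"dx":0,"dy":0,"dz":0.03,"roll":0,"hand":0.4},{"dx":0,"dy":0,"dz":0.03,"roll":0,"hand":0.4}]'
python3 - <<'E'
from h import *
c=read_camera("wrist");save(c,"w17.png")
g=cv2.cvtColor(c["img"],cv2.COLOR_RGB2GRAY);u,v=proj(c,[.6679,-.0527,.15]).astype(int);print(u,v,g[v-16:v+17:4,u-24:u+25:4])
E
python3 -m inch '[{"dx":-0.0198,"dy":0.0326,"dz":0,"roll":-0.0125,"hand":0.4},{"dx":-0.0198,"dy":0.0326,"dz":0,"roll":-0.0125,"hand":0.4},{"dx":-0.0198,"dy":0.0326,"dz":0,"roll":-0.0125,"hand":0.4},{"dx":-0.0198,"dy":0.0326,"dz":0,"roll":-0.0125,"hand":0.4},{"dx":-0.0198,"dy":0.0326,"dz":0,"roll":-0.0125,"hand":0.4},{"dx":-0.0198,"dy":0.0326,"dz":0,"roll":-0.0125,"hand":0.4},{"dx":-0.0198,"dy":0.0326,"dz":0,"roll":-0.0125,"hand":0.4},{"dx":-0.0198,"dy":0.0326,"dz":0,"roll":-0.0125,"hand":0.4}]';python3 -m inch '[{"dx":-0.0198,"dy":0.0326,"dz":0,"roll":0,"hand":0.4},{"dx":-0.0198,"dy":0.0326,"dz":0,"roll":0,"hand":0.4},{"dx":-0.0198,"dy":0.0326,"dz":0,"roll":0,"hand":0.4},{"dx":0,"dy":0,"dz":-0.03,"roll":0,"hand":0.4},{"dx":0,"dy":0,"dz":0,"roll":0,"hand":0.4},{"dx":0,"dy":0,"dz":0,"roll":0,"hand":0.4}]'
python3 - <<'E'
from h import *
w=read_camera("wrist");save(w,"w18.png");print(top(w,(.4496,.3069)))
for r in find_in("wrist","shaft_a")[:4]:print(round(r["p"],2),np.round(np.array(r["box"])*[640,400,640,400]).tolist())
a=np.linspace(0,2*np.pi,60)
for z,rr in((.083,.0065),(.0815,.008),(.003,.008)):
    q=np.array([proj(w,[.4496+rr*np.cos(t),.3069+rr*np.sin(t),z]) for t in a]);print(z,q.min(0),q.max(0))
E
```

```text
time: 35.67
position: [0.6659, -0.0529, 0.2363]
ee_rot: [3.141, 0.005, -0.038]
contact_force: [0.8, 0.5, 0.4]
gripper_width: 0.0513
317 202 [[154 154 154 153 153 153 155 154 155 155 155 155 157]
 [156 162 157 157 160 101  79  93  98  87  86  87  87]
 [ 92  83  82  83  62  78  88  79  66  78  86  87  87]
 [ 86  85  86  93 100  66  68  68  70 101  88  86  87]
 [ 86  84  85  54 101  99 100  99 100  84  87  86  87]
 [ 86  87  86  67 100  98  99 100 102  53  87  88  86]
 [ 82  83  85  84  57  60  64  62  60  81  85  85  86]
 [ 80  82  82  82  84  80  64  73  81  83  83  84  82]
 [ 83  85  85  85  87  86  87  86  86  87  88  86  86]]
time: 36.38
position: [0.5079, 0.2097, 0.2379]
ee_rot: [3.141, -0.001, -0.139]
contact_force: [0.8, 0.8, 0.8]
gripper_width: 0.0509
time: 36.88
position: [0.449, 0.3056, 0.2069]
ee_rot: [3.139, 0.002, -0.137]
contact_force: [0.3, -0.4, 0.4]
gripper_width: 0.0516
((np.int64(316), np.int64(191)), np.float64(78.0), array([310, 185,  14,  10, 108], dtype=int32), array([0.4514, 0.3063]), array([0.4513, 0.3068]), np.float64(13.3))
0.71 [309.0, 164.0, 19.0, 33.0]
0.57 [534.0, 121.0, 72.0, 55.0]
0.083 [309.34172273 184.79127747] [322.94549164 197.77817137]
0.0815 [307.82189155 182.83611386] [324.48128829 198.74859084]
0.003 [309.89123723 165.11497897] [323.07030959 177.98952563]
```

Hole_20 is clear. Now shaft D.

```bash
python3 -m inch '[{"dx":-0.001,"dy":0.0005,"dz":-0.035,"roll":0,"hand":0.4},{"dx":0,"dy":0,"dz":-0.035,"roll":0,"hand":0.4},{"dx":0,"dy":0,"dz":-0.035,"roll":0,"hand":0.4},{"dx":0,"dy":0,"dz":-0.035,"roll":0,"hand":0.4},{"dx":0,"dy":0,"dz":-0.016,"roll":0,"hand":0.4},{"dx":0,"dy":0,"dz":0,"roll":0,"hand":0.4},{"dx":0,"dy":0,"dz":0,"roll":0,"hand":0.4}]'; python3 -m inch '[{"dx":0,"dy":0,"dz":0,"roll":0,"hand":1},{"dx":0,"dy":0,"dz":0,"roll":0,"hand":1},{"dx":0,"dy":0,"dz":0,"roll":0,"hand":1},{"dx":0,"dy":0,"dz":0,"roll":0,"hand":1}]' 60;  python3 -m inch '[{"dx":0,"dy":0,"dz":0.03,"roll":0,"hand":1},{"dx":0,"dy":0,"dz":0.04,"roll":0,"hand":1},{"dx":0,"dy":0,"dz":0.04,"roll":0,"hand":1},{"dx":0,"dy":0,"dz":0.04,"roll":0,"hand":1},{"dx":0,"dy":0,"dz":0.03,"roll":0,"hand":1},{"dx":0,"dy":0,"dz":0,"roll":0,"hand":1}]'
```

```text
time: 37.57
position: [0.4498, 0.3063, 0.0521]
ee_rot: [-3.142, 0.0, -0.14]
contact_force: [0.4, -0.3, 0.5]
gripper_width: 0.0516
time: 37.9
position: [0.4501, 0.3075, 0.0536]
ee_rot: [-3.14, -0.003, -0.139]
contact_force: [-1.3, -0.8, 7.2]
gripper_width: 0.0139
time: 38.4
position: [0.4514, 0.3101, 0.2389]
ee_rot: [-3.134, -0.01, -0.138]
contact_force: [0.6, 0.3, -1.4]
gripper_width: 0.0142
```

```bash
python3 -m inch '[{"dx":0.018,"dy":-0.0345,"dz":0,"roll":0.0125,"hand":1},{"dx":0.018,"dy":-0.0345,"dz":0,"roll":0.0125,"hand":1},{"dx":0.018,"dy":-0.0345,"dz":0,"roll":0.0125,"hand":1},{"dx":0.018,"dy":-0.0345,"dz":0,"roll":0.0125,"hand":1},{"dx":0.018,"dy":-0.0345,"dz":0,"roll":0.0125,"hand":1},{"dx":0.018,"dy":-0.0345,"dz":0,"roll":0.0125,"hand":1},{"dx":0.018,"dy":-0.0345,"dz":0,"roll":0.0125,"hand":1},{"dx":0.018,"dy":-0.0345,"dz":0,"roll":0.0125,"hand":1}]';python3 -m inch '[{"dx":0.018,"dy":-0.0345,"dz":0,"roll":0,"hand":1},{"dx":0.018,"dy":-0.0345,"dz":0,"roll":0,"hand":1},{"dx":0.018,"dy":-0.0345,"dz":0,"roll":0,"hand":1},{"dx":0.018,"dy":-0.0345,"dz":-0.01,"roll":0,"hand":1},{"dx":0,"dy":0,"dz":-0.01,"roll":0,"hand":1},{"dx":0,"dy":0,"dz":0,"roll":0,"hand":1},{"dx":0,"dy":0,"dz":0,"roll":0,"hand":1},{"dx":0,"dy":0,"dz":0,"roll":0,"hand":1}]'; python3 -c "
from h import *
held('w19.png',.008)"
```

```text
time: 39.07
position: [0.5927, 0.0287, 0.2311]
ee_rot: [3.141, 0.001, -0.038]
contact_force: [-0.0, 1.7, -0.7]
gripper_width: 0.014
time: 39.73
position: [0.6643, -0.105, 0.2118]
ee_rot: [-3.141, 0.001, -0.036]
contact_force: [0.4, 0.3, -1.5]
gripper_width: 0.0142
[ 0.6646 -0.1049  0.2123]
0.006500000000000001 0.029 [303.1 279.2] [331.3 303. ]
0.008 -0.0495 [306.5 212.5] [328.9 233.1]
col318 from 190 [153, 151, 154, 156, 158, 158, 161, 100, 101, 101, 103, 101, 105, 57, 59, 60, 60, 59, 60, 58, 58, 58, 59, 59, 59, 58, 58, 59, 59, 60, 58, 58, 62, 59, 59, 60, 60, 57, 59, 58, 58, 59, 60, 63, 66, 70, 83, 82, 83, 84, 84, 83, 82, 83, 82, 83, 83, 92, 79, 14, 7, 11, 5, 12, 14, 24, 31, 32]
row250 from 285 [154, 154, 154, 154, 154, 155, 158, 140, 67, 55, 55, 55, 54, 54, 55, 55, 58, 28, 6, 6, 6, 41, 57, 57, 56, 55, 58, 58, 59, 59, 59, 59, 58, 58, 59, 58, 59, 58, 60, 58, 58, 60, 58, 57, 57, 59, 48, 12, 9, 6, 18, 53, 55, 56, 55, 54, 53, 56, 53, 53, 71, 87, 89, 89, 89]
```

```bash
python3 -m inch '[{"dx":0.0015,"dy":-0.002,"dz":0,"roll":0,"hand":1},{"dx":0,"dy":0,"dz":-0.005,"roll":0,"hand":1},{"dx":0,"dy":0,"dz":-0.004,"roll":0,"hand":1},{"dx":0,"dy":0,"dz":-0.003,"roll":0,"hand":1},{"dx":0,"dy":0,"dz":-0.004,"roll":0,"hand":1},{"dx":0,"dy":0,"dz":0,"roll":0,"hand":1},{"dx":0,"dy":0,"dz":0,"roll":0,"hand":1}]'
```

```text
time: 40.37
position: [0.666, -0.1089, 0.1951]
ee_rot: [-3.141, 0.001, -0.038]
contact_force: [-1.2, 1.1, -1.1]
gripper_width: 0.0138
```

```bash
python3 -m inch '[{"dx":0,"dy":0.0003,"dz":-0.005,"roll":0,"hand":1},{"dx":0,"dy":0,"dz":-0.005,"roll":0,"hand":1},{"dx":0,"dy":0,"dz":-0.004,"roll":0,"hand":1},{"dx":0,"dy":0,"dz":-0.004,"roll":0,"hand":1},{"dx":0,"dy":0,"dz":0,"roll":0,"hand":1},{"dx":0,"dy":0,"dz":0,"roll":0,"hand":1}]'
```

```text
time: 40.87
position: [0.6659, -0.1088, 0.1771]
ee_rot: [-3.141, 0.001, -0.038]
contact_force: [0.3, -0.0, -1.4]
gripper_width: 0.0144
```

Clean fit in hole_16. Release, lift, back away, and take a final look.

```bash
python3 -m inch '[{"dx":0,"dy":0,"dz":0,"roll":0,"hand":0.4},{"dx":0,"dy":0,"dz":0,"roll":0,"hand":0.4},{"dx":0,"dy":0,"dz":0,"roll":0,"hand":0.4},{"dx":0,"dy":0,"dz":0,"roll":0,"hand":0.4},{"dx":0,"dy":0,"dz":0.02,"roll":0,"hand":0.4},{"dx":0,"dy":0,"dz":0.04,"roll":0,"hand":0.4},{"dx":0,"dy":0,"dz":0.04,"roll":0,"hand":0.4},{"dx":0,"dy":0,"dz":0.04,"roll":0,"hand":0.4}]';python3 -m inch '[{"dx":-0.01,"dy":0.01,"dz":0.04,"roll":0,"hand":0.4},{"dx":-0.02,"dy":0.02,"dz":0.03,"roll":0,"hand":0.4},{"dx":-0.02,"dy":0.02,"dz":0.03,"roll":0,"hand":0.4},{"dx":-0.02,"dy":0.02,"dz":0,"roll":0,"hand":0.4},{"dx":-0.01,"dy":0.01,"dz":0,"roll":0,"hand":0.4},{"dx":0,"dy":0,"dz":0,"roll":0,"hand":0.4},{"dx":0,"dy":0,"dz":0,"roll":0,"hand":0.4},{"dx":0,"dy":0,"dz":0,"roll":0,"hand":0.4}]'
python3 - <<'E'
from h import *
w=read_camera("wrist");c=read_camera("scene")
a=cv2.resize(c["img"][130:320,150:470,::-1],None,fx=1.7,fy=1.7,interpolation=cv2.INTER_CUBIC)
b=w["img"][0:270,60:604,::-1]
cv2.imwrite("pics/final.png",np.vstack([a,b[:,:a.shape[1]]]))
hsv=cv2.cvtColor(w["img"],cv2.COLOR_RGB2HSV)
y=((hsv[:,:,0]>14)&(hsv[:,:,0]<34)&(hsv[:,:,1]>90)&(hsv[:,:,2]>50)).astype(np.uint8)
n,lab,st,ce=cv2.connectedComponentsWithStats(cv2.dilate(y,np.ones((3,3))))
for i in range(1,n):
    if 40<st[i,4]<600: print(st[i],ray(w,st[i,0]+st[i,2]/2-.5,st[i,1]+st[i,3]/2-.5,.028)[:2].round(4))
import pickle;pickle.dump(w,open("f.pkl","wb"))
q=np.array([proj(w,[x,yy,.003]) for x,yy in[(.595,-.22),(.595,-.45),(.37,-.45),(.37,-.22)]]).astype(np.int32)
im=w["img"].astype(int);h=np.zeros(im.shape[:2],np.uint8);cv2.fillConvexPoly(h,q,1)
m=((im.max(2)-im.min(2)<25)&(h>0)&(im.min(2)>60)).astype(np.uint8)
n,lab,st,_=cv2.connectedComponentsWithStats(m)
for i in range(1,n):
    if 200<st[i,4]<3000:
        v,u=np.nonzero(lab==i);P=np.array([ray(w,a,b,.013)[:2] for a,b in zip(u,v)]);mu=P.mean(0);_,V=np.linalg.eigh(np.cov((P-mu).T));d=V[:,1]*np.sign(V[0,1]);t=(P-mu)@d
        print("sp",st[i],"len",np.ptp(t).round(4),(mu+d*(t.max()+t.min())/2).round(4),np.arctan2(d[1],d[0]).round(3))
E
```

```text
time: 41.53
position: [0.6657, -0.1091, 0.3192]
ee_rot: [3.141, 0.001, -0.038]
contact_force: [1.6, 0.3, 0.4]
gripper_width: 0.0512
time: 42.2
position: [0.5868, -0.0307, 0.4165]
ee_rot: [3.14, 0.001, -0.04]
contact_force: [-0.4, -0.0, 0.0]
gripper_width: 0.0513
[ 85 185   6  22  69] [0.5145 0.4129]
[336 213  13  12 127] [ 0.4469 -0.0721]
[291 218  13  12 123] [0.4399 0.017 ]
[245 223  13  12 123] [0.4328 0.1091]
[ 93 234  15   5  48] [0.429  0.4135]
sp [525 132  18  86 308] len 0.1689 [ 0.5129 -0.4395] 0.03
sp [425 140  21  96 881] len 0.1942 [ 0.4926 -0.2528] 0.046
sp [411 145   7 100 306] len 0.2061 [ 0.4794 -0.2179] 0.032
sp [464 150  23  77 775] len 0.155 [ 0.4903 -0.3323] 0.06
sp [504 155  25  64 697] len 0.1295 [ 0.491  -0.4116] 0.081
```

View pics/final.png

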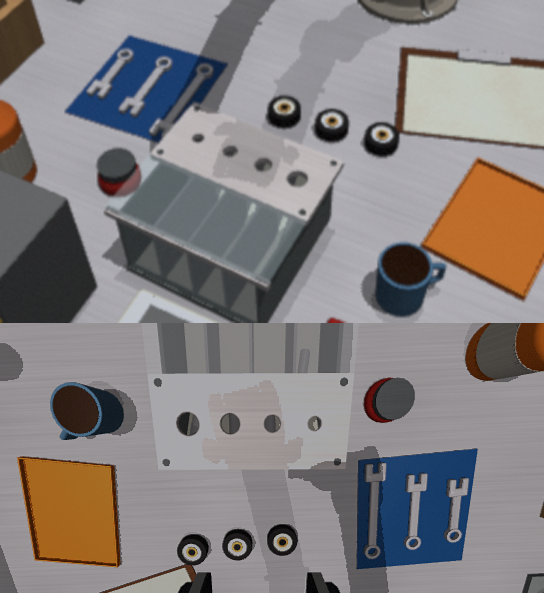

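Final view: the tray and all four holes are empty, the spanner is midway at (415,510) and the roller is in its row at (237,545). The numbers agree, so I'm handing in.

```bash
python3 -c "
from rig import job
print(job.finish_job())"
```

```text
the job is handed in; nothing more can be done
None
```

The job is handed in at about 42 s of the 210 s. The gauge plate is cleared and all four shafts have gone down their holes.

- **Spanner:** it lies between the other two with its jaw facing the same way. My last check put it within 2 mm of the midpoint and within 0.004 rad of parallel.
- **Roller:** it lies flat in the row, about 1.5 mm from the midpoint of the other two.
- **Shafts:** there were four, graded as 28, 24, 20 and 16 mm, one in each of hole_28, hole_24, hole_20 and hole_16. Camera diameters and grip widths agreed once I allowed about 1.8 mm for the gripper reading low.
- **Fit method:** I tried each shaft only in the hole its measured size pointed to, not in every hole down the row. The 24 and 20 mm shafts caught on the rim at first and went in after a shift of about 1–2 mm.

At the end, the tray and all four holes were empty, and nothing else appeared to have moved. What looks like the 16 mm shaft shows through the lid. I could not make out the other three through the lid, so I am taking their drop from the empty holes.

One misstep had no effect on the scene: my first move command was refused because its rows were incomplete.

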